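Pack a bushing into the tube and lock it with the linchpin

TASK

Lower the loose tall bushing into the mouth of the packing tube on top of the one already stuck in it, then with the foot of the steel rammer press both down the tube until they bottom out firmly. Stand the rammer back upright on the shelf, clear of the tube, push the linchpin fully in through the tube above the bushings, and then swing its ring right over the tube to lie level on the far side. Leave the other parts where they are and let go of everything.

Things in the scene. Friction and masses are not known exactly. Their poses are not given: they have to be found in the camera images.
- tube: Aluminium packing tube standing upright on a 100 x 100 x 12 mm grey plate bolted to the shelf (it cannot move). Origin: under the plate on the tube's axis, at shelf height; z up along the axis; +y points to the side on which the linchpin sits. Tube outside diameter 66, bore 50, inner floor 12 mm and rim 155 mm above the shelf. Its sideways hole for the linchpin is 131 mm above the shelf
- tube_mouth (a point): centre of the tube's open top, at rim height (155 mm above the shelf)
- first_bushing (a joint): how far (m) the first bushing, already in the tube, has been pressed down: 0 to 0.066; 0.066 is bottomed on the tube's floor. It is a dark iron bushing 49 mm in diameter and 50 mm long, tight in the bore: about 8 N must be pressed to move it, and it stays where it is left. It starts with its top about 28 to 36 mm below the rim
- first_top (a point): centre of the top face of the first bushing in the tube (62 mm above the shelf when bottomed)
- bushing_center (a point): centre (half-way up) of the loose bushing: dark iron, diameter 42, length 60, 0.3 to 0.6 kg, standing on the shelf; z along its axis. 4 mm to spare all round in the bore; resting on the first one it stands 24 to 32 mm proud of the rim. With both bottomed its centre is 92 and its top 122 mm above the shelf; only then is the way free for the linchpin
- rammer_center (a point): centre (half-way up) of the rammer: plain steel rod standing upright, 130 mm long, shaft diameter 30, round flat foot (diameter 40, 14 mm thick) at its lower end, 0.35 to 0.6 kg; z along its axis, up. When the bushings bottom out, resistance turns from about 8 N to solid: press on to about 15 N (12 to 25) and hold a moment
- linchpin (a joint): how far (m) the captive linchpin has been pushed into the tube: 0 (out) to 0.070 (fully in, against its stop). It slides level along the tube's -y direction, needs about 5 N and stays where it is left. Shank diameter 10; round head of diameter 26 and 12 mm thick
- pin_head (a point): centre of the outer face (towards the tube's +y) of the linchpin's head, 131 mm above the shelf; push here towards -y. It is 132 mm from the tube's axis when out and 62 mm when in
- lock_ring (a joint): angle (rad) of the linchpin's lock ring about its hinge: 0 lies level pointing outward (tube's +y), pi/2 stands up, pi (3.14) lies level round the tube on the far side (-y). Starts at 0.02 to 0.35; stiff (about 1 N at the bar), stays where it is left
- ring_hinge (a point): middle of the ring's hinge, in the head of the linchpin, 131 mm above the shelf, 6 mm inward of the outer face; the hinge axis is level, along the tube's x
- ring_bar (a point): middle of the ring's straight outer bar (round, diameter 9, 48 mm long, along the tube's x), 124 mm from the hinge. The ring is a 97 mm wide loop of 9 mm steel wire, inside width 79: fingers fit down through it, between head and bar, to push the head. Swung over, the bar lies 68 mm from the tube's axis on the -y side, 35 mm from the tube's wall
- washer_a: thick galvanized washer, diameter 60, 10 mm thick, lying on the shelf; bystander; origin at centre of underside
- washer_b: second washer, the same
- gauge: nylon thread gauge, 100 x 42 x 12 mm plate with teeth, lying; bystander; origin at centre of underside
- wide_bushing: wide, short iron bushing, diameter 72, 40 mm high; not used, bystander; origin at centre of underside
- stud: hex-headed bolt lying on the shelf, head 36 wide, shank diameter 24 and 120 mm long along x; bystander; origin under the head's inner face
- spanner: steel spanner, 160 mm long, lying; bystander; origin at centre of underside

How it is judged:
On the way, in this order (a step that is already met when the one before it is completed fails the run):
1. the loose bushing is let go in the tube's mouth, standing on the first one (horizontal distance between bushing_center and tube_mouth below 0.009 m and z of bushing_center in the frame of tube below 0.165 m and contact force between the fingers and bushing below 0.3 N), for 0.1 s.
2. both bushings are bottomed out and the rammer's foot presses on them there (over 5 N) (value of joint first_bushing above 0.0635 m and horizontal distance between bushing_center and tube_mouth below 0.009 m and z of bushing_center in the frame of tube below 0.096 m and contact force between rammer and bushing above 5 N), for 0.2 s.
3. the linchpin is pushed fully in, the rammer having been stood upright on the shelf (value of joint linchpin above 0.063 m and angle between rammer_center's own z axis and vertical below 0.1 rad and height (world z) of rammer_center below 0.07 m), for 0.2 s.
4. the ring is swung over the tube and lies level (value of joint lock_ring above 2.97 rad and value of joint linchpin above 0.063 m), for 0.2 s.
At the end, for the whole second after the job is handed in: Bushings bottomed (first within 2.5 mm, loose one within 4 mm of home, 9 mm of the axis), linchpin within 7 mm of fully in, ring within 0.17 rad of level on the far side, rammer upright on the shelf (within 0.1 rad), axis 90 mm or more from the tube's, all at rest (all of step 4 and value of joint first_bushing above 0.0635 m and horizontal distance between bushing_center and tube_mouth below 0.009 m and z of bushing_center in the frame of tube below 0.096 m and angle between rammer_center's own z axis and vertical below 0.1 rad and height (world z) of rammer_center between 0.06 and 0.07 m and horizontal distance between rammer_center and tube above 0.09 m and linear speed of each of rammer, bushing below 0.03 m/s); the robot touches nothing.
It fails at once if a bystander (washer, gauge, wide bushing, bolt or spanner) is pushed over 30 mm from its place (distance of any of washer_a, washer_b, gauge, wide_bushing, stud, spanner from where it was at the start of the episode above 0.03 m).
It also fails if it takes over 72 s, if anything falls off the work surface, if the arm or the gripper's body presses on something with over 40 N, if the wrist force passes 120 N, or if a joint passes its speed limit or range.

ROBOT

A 7-joint arm with a two-finger parallel gripper is mounted at the origin on the work surface. World frame = base frame: x ahead of the robot, y to its left, z up, the work surface at z = 0. Lengths are in m, angles in rad, forces in N, time in s.
With the tool pointing down it reaches from about 0.4 to 0.9 m from the base axis. Payload 5.5 kg.
Tool frame: the origin (TCP) lies at the very end of the fingers, on their centre line; the grasp point (between the pads) lies 19 mm behind it; z points along the fingers, y is the line along which they close (so a half turn about z gives the same grasp; the last joint's range is limited). The gripper opens to 85 mm and grips with 20 to 120 N. Pads are 22 mm wide; open, the fingers measure 114 mm over their backs; the gripper's body (76 mm by 85 mm) begins 54 mm behind the grasp point. The pads swing forward as they close: fully open they stand 13 mm farther back than shut.
Start: joints at [1.571, 0.501, -0.427, 1.55, 0.221, 1.138, -0.21], TCP at [0.169, -0.628, 0.231] pointing down, gripper open.
Joint ranges: [-2.88, 2.88], [-0.31, 2.03], [-1.54, 1.56], [0.2, 2.42], [-1.41, 4.55], [0.19, 2.02], [-2.57, 2.57]. Speed limits (rad/s): [2.57, 2.57, 3.14, 3.14, 3.14, 3.14, 3.14].

INTERFACE

Orientations are given as [roll, pitch, yaw] about the fixed x, y, z axes, in that order (R = Rz(yaw) Ry(pitch) Rx(roll)).
In Python, from station import * gives the robot as it stands.
- The arm moves only by the tool drive_tool, never from a script. Its argument "series" is a list of rows, each an object of numbers: "rx", "ry", "rz": the turn, a rotation vector about the world's x, y, z each as a share of 0.1 rad, from -1 to 1; "x", "y", "z": the shift along the world's x, y, z each as a share of 20 mm, from -1 to 1; "claw": the closure, from 0 (fully open) to 1 (shut). In form: [{"rx": .., "ry": .., "rz": .., "x": .., "y": .., "z": .., "claw": ..}, ...]. A call has 1 to 5 rows; each row shifts and turns the commanded pose from where the row before left it; what a row does not reach is not made up. A row lasts 1/12 s, in which the tool goes at most 41.7 mm and 7.16 degrees, less where a joint would pass 70% of its speed; a pose out of reach is approached as far as the arm can. A call with a number of a shift or a turn outside -1 to 1 is refused whole. A call with a gripper value outside its range is refused whole. The fingers move at their own pace and stop on an object; the grip force is fixed at half the most. Time passes only in rows, so rows that do not move let the fingers close. It gives the time, the measured TCP pose, the force, the opening and the grip force at its end, in the units of the state.
- observe(): the state, without advancing time (a new reading comes with each control period).
- grab_frame(name): name is "scene" or "top"; returns a dict with "pixels" (420x560x3 uint8, red, green, blue), "camera_matrix" (3x3 intrinsics, pixels), "distortion" ([k1, k2, p1, p2, k3] as OpenCV has them; the pictures are not rectified), "R" (3x3) and "t" (3): a world point X has camera coordinates R X + t. Camera axes: x right, y down, z forward; pixel columns grow to the right and rows downward; lengths in m; the calibration is good to about 2 mm. A picture is of the moment at which its call begins. There is no depth.
- hand_in(): hands the job in; it is judged then, once.
Trained networks look in a picture, given as the dict that the camera call returned (one of the last four; its "shot" number tells which), for a name from the list of things; names that differ only in an ending like _2 or _b are one class to them, and where a whole thing is asked for, a point or a joint stands for the part that bears it (a point fixed in the world has none). Each returns a list of dicts, best first, with "conf" (0 to 1); they miss things now and then, are a little off and sometimes report something else, mostly with a low value. They report only what shows in the picture. A call takes as long as a camera call.
- spot_in(picture, label): "bbox" ([left, top, width, height] in pixels, round what is visible of it).
- regions_of(picture, label): "pixels" (420x560 bool, what is visible of it) and "bbox" ([left, top, width, height] in pixels, round what is visible of it).
The state is a dict: "clock": time; "qpos": joint angles; "qd": joint speeds; "joint_efforts": joint torques, N m; "ee_pos": TCP position; "tool_rot": TCP orientation; "contact_force": force on the tool from outside, world axes, zero at the start; "torque": the same for the moment, N m; "gripper_width": finger opening in m; "gripper_force": force on a finger pad.
Only numpy, scipy, OpenCV 4.12 (cv2) and the standard library are available. Lean on these libraries where they do the work, as an engineer would, in place of code of your own. Each camera call takes 0.05 s, during which the arm holds its last target. There are 200 camera calls.

## Working session

There is one attempt and no reset: what is moved stays moved. The work goes in short steps, Python scripts to look and compute and a tool call to move; the robot and the scene stay as the last step left them, time stands still between calls to the robot, and variables do not carry over. Pictures are saved under pics/ and viewed, at most 10 in all, crops included, and the job is handed in when it is done.

Besides the shell and the picture viewer there is one more tool, called by a JSON object that holds its "api" and its "payload". drive_tool: Moves the arm, as the interface text tells. Its arguments: {"type":"object","properties":{"series":{"type":"array","items":{"type":"object","properties":{"rx":{"type":"number"},"ry":{"type":"number"},"rz":{"type":"number"},"x":{"type":"number"},"y":{"type":"number"},"z":{"type":"number"},"claw":{"type":"number"}}}}},"required":["series"]}

```bash
mkdir -p pics; ls; cat > h.py <<'E'
from station import *
import numpy as np, cv2
def save(p,n): cv2.imwrite('pics/'+n,p['pixels'][:,:,::-1])
def ray(p,uv):
    q=cv2.undistortPoints(np.array([[uv]],float),np.array(p['camera_matrix']),np.array(p['distortion']))[0,0]
    R=np.array(p['R']);t=np.array(p['t']); return -R.T@t, R.T@np.array([q[0],q[1],1.])
def atz(p,uv,z):
    c,d=ray(p,uv); return c+d*(z-c[2])/d[2]
def proj(p,X):
    return cv2.projectPoints(np.array(X,float).reshape(-1,3),cv2.Rodrigues(np.array(p['R'],float))[0],np.array(p['t'],float),np.array(p['camera_matrix']),np.array(p['distortion'],float))[0][:,0]
E
python3 - <<'E'
from h import *
s=observe(); print(s)
for n in ['scene','top']:
    p=grab_frame(n); save(p,n+'1.png'); print(n,ray(p,(280,210)))
    for l in ['tube','tube_mouth','first_top','bushing_center','rammer_center','pin_head','ring_hinge','ring_bar','washer_a','gauge','wide_bushing','stud','spanner']:
        try: print(l,[([round(float(v)) for v in d['bbox']],round(d['conf'],2)) for d in spot_in(p,l)][:3])
        except Exception as e: print(l,e)
E
```

```text
pics
{'clock': 0.0, 'qpos': array([ 1.57115651,  0.50183992, -0.42675396,  1.55146009,  0.22082502,
        1.13831144, -0.21031644]), 'qd': array([ 0.00082547,  0.00070672,  0.00018719, -0.00037711, -0.00028116,
       -0.0022723 , -0.00011627]), 'joint_efforts': array([ 4.12398231e-04, -5.69523883e+01, -5.81662148e+00, -2.80940634e+01,
        1.04223509e-02,  1.22102178e-02, -1.32776819e-05]), 'ee_pos': array([ 0.16862944, -0.62701917,  0.23025684]), 'tool_rot': array([-3.13963221e+00, -2.09972185e-05,  2.62858059e-01]), 'contact_force': array([-0.16703526, -0.13732826,  0.30472307]), 'torque': array([0.02245862, 0.03402308, 0.01529059]), 'gripper_force': 0.0, 'gripper_width': 0.08546835702714596}
scene (array([1.18333392, 0.15969872, 0.8052511 ]), array([-0.68622127, -0.18243388, -0.70440645]))
tube [([234, 204, 141, 71], 0.97)]
tube_mouth [([236, 200, 137, 76], 0.59)]
first_top [([250, 214, 16, 6], 0.59)]
bushing_center [([159, 195, 19, 23], 0.72), ([308, 216, 67, 36], 0.39)]
rammer_center [([416, 226, 33, 47], 0.6)]
pin_head [([282, 218, 91, 36], 0.62)]
ring_hinge [([282, 215, 
[... 367 characters left out ...]
0.01578299, -0.99910685]))
tube [([178, 184, 143, 46], 0.94), ([106, 235, 28, 18], 0.36)]
tube_mouth [([182, 185, 139, 46], 0.85), ([180, 182, 63, 49], 0.24)]
first_top [([288, 194, 26, 24], 0.96)]
bushing_center [([411, 229, 25, 19], 0.84)]
rammer_center [([106, 235, 26, 17], 0.82)]
pin_head [([255, 135, 32, 31], 0.73), ([182, 184, 97, 47], 0.68), ([417, 228, 21, 19], 0.45)]
ring_hinge [([179, 184, 64, 49], 0.61), ([182, 184, 96, 46], 0.58)]
ring_bar [([176, 184, 67, 46], 0.86)]
washer_a [([352, 242, 25, 20], 0.81), ([344, 171, 26, 26], 0.75)]
gauge [([343, 123, 21, 43], 0.59)]
wide_bushing []
stud [([102, 142, 59, 28], 0.85)]
spanner [([262, 245, 16, 70], 0.71), ([255, 132, 32, 33], 0.62)]
```

```bash
python3 - <<'E'
import cv2
a=cv2.imread('pics/scene1.png');b=cv2.imread('pics/top1.png')
cv2.imwrite('pics/s1c.png',cv2.resize(a[160:370,140:480],None,fx=2.3,fy=2.3,interpolation=3))
cv2.imwrite('pics/t1c.png',cv2.resize(b[100:330,80:460],None,fx=2.1,fy=2.1,interpolation=3))
E
```

```text
(no output)
```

View pics/s1c.png

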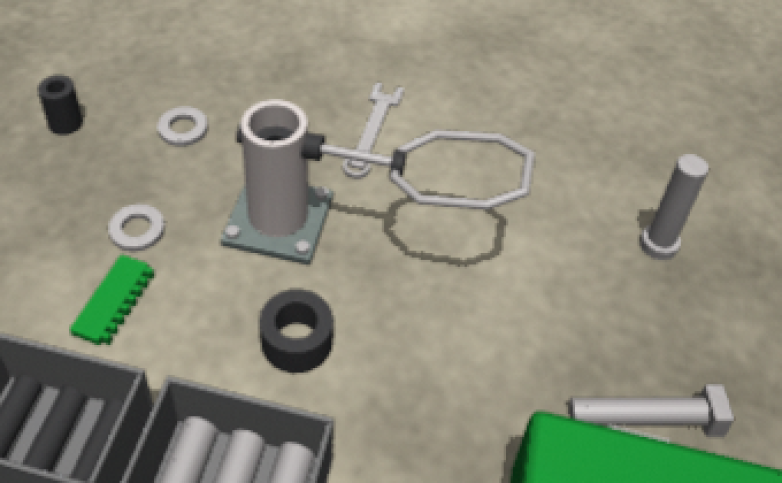

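View pics/t1c.png

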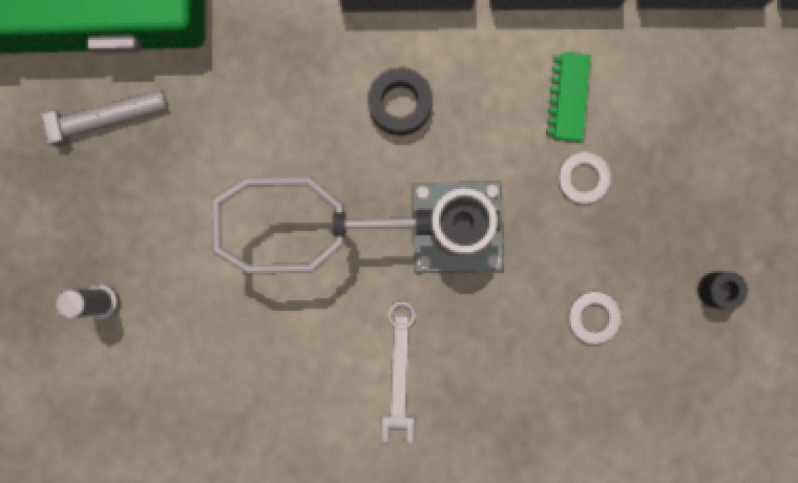

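The scene view shows the tube at about (258,225), with the linchpin and ring to its right. The bushing stands at (168,206) and the rammer at (432,250). The top view agrees: rim (301,205), bushing (427,238), rammer top (114,244), ring bar at left (183,207).

I'll fit the cylinder models to the network's boxes and masks in both views.

```bash
cat >> h.py <<'E'
from scipy.optimize import least_squares
A=np.linspace(0,2*np.pi,60,endpoint=False)
def cyl(r,z0,z1): return np.vstack([np.c_[r*np.cos(A),r*np.sin(A),0*A+z] for z in (z0,z1)])
def bb(q): return np.r_[q.min(0),q.max(0)]
def fit(obs,model,x0,w=None):
    # obs: list of (pic, bbox ltrb)
    f=lambda v: np.concatenate([bb(proj(p,model+[v[0],v[1],0]))-b for p,b in obs])
    r=least_squares(f,x0,loss='soft_l1'); return r.x, np.round(r.fun if False else f(r.x),1)
def mb(p,l,near=None):
    m=regions_of(p,l)
    if near is not None: m=[d for d in m if abs(d['bbox'][0]+d['bbox'][2]/2-near[0])<15 and abs(d['bbox'][1]+d['bbox'][3]/2-near[1])<15]
    if not m: return None
    ys,xs=np.where(m[0]['pixels']); return np.array([xs.min(),ys.min(),xs.max()+1,ys.max()+1],float)-0.5*0
E
python3 - <<'E'
from h import *
P=[grab_frame('scene'),grab_frame('top')]
bush=cyl(.021,0,.06); ram=np.vstack([cyl(.02,0,.014),cyl(.015,.014,.13)])
for l,m,x0,nr in [('bushing_center',bush,[.5,-.3],[(168,206),(424,238)]),('rammer_center',ram,[.5,.4],[(432,250),(119,243)]),('washer_a',cyl(.03,0,.01),[.5,-.2],[(199,261),(357,184)]),('washer_a',cyl(.03,0,.01),[.5,-.2],[(219,212),(364,252)]),('wide_bushing',cyl(.036,0,.04),[.6,0],[(269,301),(271,148)])]:
    obs=[(p,mb(p,l,n)) for p,n in zip(P,nr)]; obs=[o for o in obs if o[1] is not None]
    if obs: print(l,*fit(obs,m,x0),len(obs))
# tube rim: bright ring in top view
for p,n in zip(P,[(260,215),(301,205)]):
    px=p['pixels'].astype(int)
    print('rim guess',atz(p,n,.155))
p=P[1]
for n,uv,z in [('rim',(301,205.2),.155),('head',(241.4,205.7),.131),('bar',(182.9,206.7),.15)]: print(n,atz(p,uv,z))
p=P[0]
for n,uv,z in [('rim',(140+275/2.3,160+124/2.3),.155),('head',(140+398/2.3,160+160/2.3),.131),('barm',(140+526/2.3,160+178/2.3),.15)]: print(n,atz(p,uv,z))
# top: bright pixels in rim neighborhood
g=P[1]['pixels'][180:235,275:330].astype(int); m=((g.min(2)>185)).astype(np.uint8)
k,lab,st,ce=cv2.connectedComponentsWithStats(m); i=1+np.argmax(st[1:,4]); c=max(cv2.findContours((lab==i).astype(np.uint8),0,1)[0],key=len)
e=cv2.fitEllipse(c); print(e,st[i]); print('rim',atz(P[1],(e[0][0]+275,e[0][1]+180),.155))
E
```

```text
bushing_center [ 0.49539582 -0.34720018] [-0.5  0.3  0.5 -0.3] 1
rammer_center [0.49107703 0.35213903] [-0.3 -1.5  0.1  0.1 -1.1 -0.8  0.5  0.1] 2
washer_a [ 0.62336481 -0.19999691] [-0.1 -1.5 -0.4 -0.2 -0.2 -0.5 -0.6 -0.1] 2
washer_a [ 0.46528443 -0.20633705] [-0.2 -0.6 -0.1 -0.6 -0.1 -0.  -0.4 -0.6] 2
wide_bushing [0.71297727 0.00998067] [ 0.1 -0.7 -0.2 -0.1 -0.8 -1.6  0.3  0.3] 2
rim guess [ 0.57734161 -0.04788149  0.155     ]
rim guess [ 0.56893601 -0.05332544  0.155     ]
rim [ 0.56851767 -0.0533175   0.155     ]
head [0.57069611 0.07247452 0.131     ]
bar [0.56973688 0.19467404 0.15      ]
rim [ 0.57431685 -0.04984281  0.155     ]
head [0.56698051 0.07333117 0.131     ]
barm [0.5746455  0.19600988 0.15      ]
((25.778953552246094, 24.442575454711914), (28.514028549194336, 29.075855255126953), 151.59713745117188) [ 11  10  30  30 187]
rim [ 0.57010961 -0.05288517  0.155     ]
```

{"api": "drive_tool", "payload": {"series": [{"x": 0.96, "y": 0.82, "rz": -0.9, "claw": 0}, {"x": 0.96, "y": 0.82, "rz": -0.9, "claw": 0}, {"x": 0.96, "y": 0.82, "rz": -0.8, "claw": 0}, {"x": 0.96, "y": 0.82, "claw": 0}, {"x": 0.96, "y": 0.82, "claw": 0}]}}

```text
$.series[0]: bad value
```

{"api": "drive_tool", "payload": {"series": [{"x": 0.96, "y": 0.82, "claw": 0}, {"x": 0.96, "y": 0.82, "claw": 0}, {"x": 0.96, "y": 0.82, "claw": 0}, {"x": 0.96, "y": 0.82, "claw": 0}, {"x": 0.96, "y": 0.82, "claw": 0}]}}

```text
$.series[0]: bad value
```

{"api": "drive_tool", "payload": {"series": [{"x": 0.96, "y": 0.82, "claw": 0}, {"x": 0.96, "y": 0.82, "claw": 0}, {"x": 0.96, "y": 0.82, "claw": 0}, {"x": 0.96, "y": 0.82, "z": -0.5, "claw": 0}, {"x": 0.96, "y": 0.82, "z": -1, "claw": 0}]}}

```text
$.series[0]: bad value
```

{"api": "drive_tool", "payload": {"series": [{"rx": 0, "ry": 0, "rz": -0.9, "x": 0.96, "y": 0.82, "z": 0, "claw": 0}, {"rx": 0, "ry": 0, "rz": -0.9, "x": 0.96, "y": 0.82, "z": 0, "claw": 0}, {"rx": 0, "ry": 0, "rz": -0.8, "x": 0.96, "y": 0.82, "z": 0, "claw": 0}, {"rx": 0, "ry": 0, "rz": 0, "x": 0.96, "y": 0.82, "z": 0, "claw": 0}, {"rx": 0, "ry": 0, "rz": 0, "x": 0.96, "y": 0.82, "z": 0, "claw": 0}]}}

```text
clock: 2.42
ee_pos: [0.2657, -0.5448, 0.2314]
tool_rot: [3.141, -0.0, 0.002]
contact_force: [1.3, -0.6, -0.0]
gripper_width: 0.0852
gripper_force: 0.0
```

{"api": "drive_tool", "payload": {"series": [{"rx": 0, "ry": 0, "rz": 0, "x": 0.95, "y": 0.82, "z": 0, "claw": 0}, {"rx": 0, "ry": 0, "rz": 0, "x": 0.95, "y": 0.82, "z": 0, "claw": 0}, {"rx": 0, "ry": 0, "rz": 0, "x": 0.95, "y": 0.82, "z": 0, "claw": 0}, {"rx": 0, "ry": 0, "rz": 0, "x": 0.95, "y": 0.82, "z": 0, "claw": 0}, {"rx": 0, "ry": 0, "rz": 0, "x": 0.95, "y": 0.82, "z": 0, "claw": 0}]}}

```text
clock: 2.83
ee_pos: [0.3608, -0.4628, 0.2315]
tool_rot: [3.141, -0.0, 0.003]
contact_force: [0.8, -0.5, 0.6]
gripper_width: 0.0853
gripper_force: 0.0
```

{"api": "drive_tool", "payload": {"series": [{"rx": 0, "ry": 0, "rz": 0, "x": 0.95, "y": 0.82, "z": 0, "claw": 0}, {"rx": 0, "ry": 0, "rz": 0, "x": 0.95, "y": 0.82, "z": -0.5, "claw": 0}, {"rx": 0, "ry": 0, "rz": 0, "x": 0.95, "y": 0.82, "z": -1, "claw": 0}, {"rx": 0, "ry": 0, "rz": 0, "x": 0.95, "y": 0.82, "z": -1, "claw": 0}, {"rx": 0, "ry": 0, "rz": 0, "x": 0.95, "y": 0.82, "z": -1, "claw": 0}]}}

```text
clock: 3.25
ee_pos: [0.4559, -0.3811, 0.161]
tool_rot: [3.141, -0.001, 0.003]
contact_force: [0.4, -0.5, -0.7]
gripper_width: 0.0856
gripper_force: 0.0
```

{"api": "drive_tool", "payload": {"series": [{"rx": 0, "ry": 0, "rz": 0, "x": 0.95, "y": 0.82, "z": -0.7, "claw": 0}, {"rx": 0, "ry": 0, "rz": 0, "x": 0.95, "y": 0.82, "z": 0, "claw": 0}, {"rx": 0, "ry": 0, "rz": 0, "x": 0, "y": 0, "z": 0, "claw": 0}]}}

```text
clock: 3.5
ee_pos: [0.4973, -0.3426, 0.1465]
tool_rot: [-3.137, -0.002, 0.011]
contact_force: [0.5, 0.7, 1.3]
gripper_width: 0.0854
gripper_force: 0.0
```

```bash
python3 - <<'E'
from h import *
s=observe(); print(s['clock'],s['ee_pos'],s['tool_rot'],s['qpos'])
P=[grab_frame('scene'),grab_frame('top')]
bush=cyl(.021,0,.06)
for p in P: print([([round(float(v)) for v in d['bbox']],round(d['conf'],2)) for d in spot_in(p,'bushing_center')][:3])
o=mb(P[0],'bushing_center',(168,206)); print(o)
if o is not None: print(fit([(P[0],o)],bush,[.5,-.34]))
a=P[0]['pixels'][150:290,110:300,::-1];b=P[1]['pixels'][150:290,270:460,::-1]
cv2.imwrite('pics/c2.png',cv2.resize(np.hstack([a,b]),None,fx=2.1,fy=2.1,interpolation=3))
E
```

```text
3.5 [ 0.49733953 -0.34256437  0.14653774] [-3.13737171e+00 -2.19410116e-03  1.05924459e-02] [ 0.92278825  0.52451688 -0.47887372  1.74271031  0.28295131  0.94404598
 -1.22869452]
[([160, 196, 20, 22], 0.73), ([168, 271, 40, 38], 0.36), ([280, 215, 93, 35], 0.32)]
[([420, 228, 7, 7], 0.55), ([181, 185, 99, 45], 0.16)]
[156. 192. 175. 219.]
(array([ 0.49539582, -0.34720018]), array([-0.5,  0.3,  0.5, -0.3]))
```

View pics/c2.png

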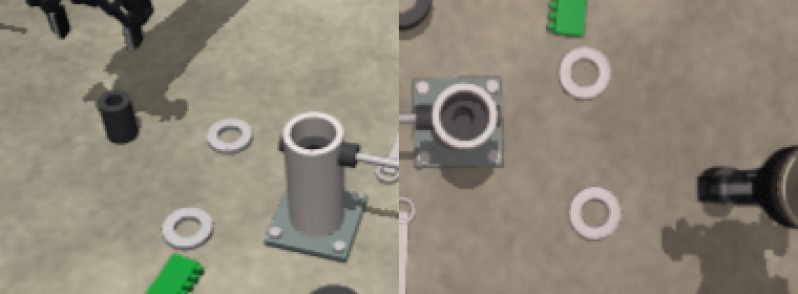

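```bash
python3 - <<'E'
from h import *
p=grab_frame('scene');q=grab_frame('top')
for z in (.146,.16): print(atz(p,(110+60/2.1,150+38/2.1),z),atz(p,(110+133/2.1,150+47/2.1),z))
for X in ([.497,-.3425,.1465],[.497,-.30,.16],[.497,-.385,.16],[.495,-.347,.06],[.495,-.347,0]): print(proj(p,X),proj(q,X))
E
```

```text
[ 0.49111024 -0.40038569  0.146     ] [ 0.48288023 -0.30733258  0.146     ]
[ 0.50581045 -0.38849162  0.16      ] [ 0.49775521 -0.2974146   0.16      ]
[[158.06162642 173.26895287]] [[436.25094484 236.61498571]]
[[172.51137005 172.01432034]] [[418.60699514 237.11740151]]
[[141.56044379 166.20442537]] [[457.45908035 236.21254068]]
[[163.66679359 197.4788044 ]] [[426.92775389 237.11614751]]
[[167.97644281 213.20764106]] [[419.89454042 236.87519979]]
```

{"api": "drive_tool", "payload": {"series": [{"rx": 0, "ry": 0, "rz": 0, "x": -0.1, "y": -0.2, "z": -0.8, "claw": 0}, {"rx": 0, "ry": 0, "rz": 0, "x": 0, "y": 0, "z": -1, "claw": 0}, {"rx": 0, "ry": 0, "rz": 0, "x": 0, "y": 0, "z": -1, "claw": 0}, {"rx": 0, "ry": 0, "rz": 0, "x": 0, "y": 0, "z": -1, "claw": 0}, {"rx": 0, "ry": 0, "rz": 0, "x": 0, "y": 0, "z": -1, "claw": 0}]}}

```text
clock: 4.27
ee_pos: [0.4902, -0.3543, 0.0509]
tool_rot: [3.141, -0.0, 0.001]
contact_force: [0.9, -0.9, -0.6]
gripper_width: 0.0856
gripper_force: 0.0
```

{"api": "drive_tool", "payload": {"series": [{"rx": 0, "ry": 0, "rz": 0, "x": 0, "y": 0, "z": -0.9, "claw": 0}, {"rx": 0, "ry": 0, "rz": 0, "x": 0, "y": 0, "z": 0, "claw": 0}, {"rx": 0, "ry": 0, "rz": 0, "x": 0, "y": 0, "z": 0, "claw": 0.3}, {"rx": 0, "ry": 0, "rz": 0, "x": 0, "y": 0, "z": 0, "claw": 0.6}, {"rx": 0, "ry": 0, "rz": 0, "x": 0, "y": 0, "z": 0, "claw": 1}]}}

```text
clock: 4.68
ee_pos: [0.4919, -0.3534, 0.035]
tool_rot: [3.141, -0.002, 0.002]
contact_force: [0.4, 5.5, 4.8]
gripper_width: 0.0514
gripper_force: 3.5
```

{"api": "drive_tool", "payload": {"series": [{"rx": 0, "ry": 0, "rz": 0, "x": 0, "y": 0, "z": 0, "claw": 1}, {"rx": 0, "ry": 0, "rz": 0, "x": 0, "y": 0, "z": 0, "claw": 1}, {"rx": 0, "ry": 0, "rz": 0, "x": 0, "y": 0, "z": 0, "claw": 1}]}}

```text
clock: 4.93
ee_pos: [0.4922, -0.3519, 0.0353]
tool_rot: [3.142, -0.002, 0.004]
contact_force: [-1.1, 3.8, 6.4]
gripper_width: 0.0404
gripper_force: 59.8
```

{"api": "drive_tool", "payload": {"series": [{"rx": 0, "ry": 0, "rz": 0, "x": 0, "y": 0, "z": 0.5, "claw": 1}, {"rx": 0, "ry": 0, "rz": 0, "x": 0, "y": 0, "z": 1, "claw": 1}, {"rx": 0, "ry": 0, "rz": 0, "x": 0, "y": 0, "z": 1, "claw": 1}, {"rx": 0, "ry": 0, "rz": 0, "x": 0, "y": 0.5, "z": 1, "claw": 1}, {"rx": 0, "ry": 0, "rz": 0, "x": 0.2, "y": 1, "z": 1, "claw": 1}]}}

```text
clock: 5.35
ee_pos: [0.4928, -0.3267, 0.1246]
tool_rot: [3.139, 0.001, -0.003]
contact_force: [0.5, -0.2, -3.4]
gripper_width: 0.0403
gripper_force: 61.3
```

{"api": "drive_tool", "payload": {"series": [{"rx": 0, "ry": 0, "rz": 0, "x": 0.3, "y": 1, "z": 1, "claw": 1}, {"rx": 0, "ry": 0, "rz": 0, "x": 0.3, "y": 1, "z": 1, "claw": 1}, {"rx": 0, "ry": 0, "rz": 0, "x": 0.3, "y": 1, "z": 1, "claw": 1}, {"rx": 0, "ry": 0, "rz": 0, "x": 0.3, "y": 1, "z": 1, "claw": 1}, {"rx": 0, "ry": 0, "rz": 0, "x": 0.3, "y": 1, "z": 0.3, "claw": 1}]}}

```text
clock: 5.77
ee_pos: [0.5264, -0.2228, 0.2134]
tool_rot: [3.138, -0.005, 0.003]
contact_force: [0.5, -0.3, -3.8]
gripper_width: 0.0402
gripper_force: 61.4
```

{"api": "drive_tool", "payload": {"series": [{"rx": 0, "ry": 0, "rz": 0, "x": 0.3, "y": 1, "z": 0, "claw": 1}, {"rx": 0, "ry": 0, "rz": 0, "x": 0.3, "y": 1, "z": 0, "claw": 1}, {"rx": 0, "ry": 0, "rz": 0, "x": 0.3, "y": 1, "z": 0, "claw": 1}, {"rx": 0, "ry": 0, "rz": 0, "x": 0.3, "y": 1, "z": 0, "claw": 1}, {"rx": 0, "ry": 0, "rz": 0, "x": 0.3, "y": 1, "z": 0, "claw": 1}]}}

```text
clock: 6.18
ee_pos: [0.5546, -0.1224, 0.21]
tool_rot: [3.141, -0.0, 0.002]
contact_force: [0.1, -0.4, -4.3]
gripper_width: 0.0402
gripper_force: 61.4
```

{"api": "drive_tool", "payload": {"series": [{"rx": 0, "ry": 0, "rz": 0, "x": 0.3, "y": 1, "z": 0, "claw": 1}, {"rx": 0, "ry": 0, "rz": 0, "x": 0.3, "y": 1, "z": 0, "claw": 1}, {"rx": 0, "ry": 0, "rz": 0, "x": 0.2, "y": 0.9, "z": 0, "claw": 1}, {"rx": 0, "ry": 0, "rz": 0, "x": 0, "y": 0.5, "z": 0, "claw": 1}, {"rx": 0, "ry": 0, "rz": 0, "x": 0, "y": 0, "z": 0, "claw": 1}]}}

```text
clock: 6.6
ee_pos: [0.5706, -0.0517, 0.2099]
tool_rot: [-3.141, -0.0, 0.007]
contact_force: [-0.2, 1.0, -4.8]
gripper_width: 0.0404
gripper_force: 61.5
```

```bash
python3 - <<'E'
from h import *
s=observe(); print(s['clock'],s['ee_pos'],s['tool_rot'],s['contact_force'],s['gripper_width'])
P=[grab_frame('scene'),grab_frame('top')]
for p in P: print([([round(float(v)) for v in d['bbox']],round(d['conf'],2)) for d in spot_in(p,'bushing_center')][:3])
a=P[0]['pixels'][150:290,190:310,::-1]
b=P[1]['pixels'][150:260,240:360,::-1]
save(P[0],'s3.png')
cv2.imwrite('pics/c3.png',np.hstack([cv2.resize(a,None,fx=4,fy=4,interpolation=3)[:440], cv2.resize(b,None,fx=2.6,fy=4,interpolation=3)]))
s=observe(); print(s['clock'],s['ee_pos'])
E
```

```text
6.6 [ 0.57061698 -0.05165713  0.20992923] [-3.14051435e+00 -3.14499020e-04  7.30576487e-03] [-0.22957635  1.00494827 -4.81476426] 0.040377121071761314
[([250, 180, 22, 32], 0.55)]
[([174, 184, 119, 46], 0.61)]
6.8 [ 0.57043442 -0.05715826  0.20926278]
```

View pics/c3.png

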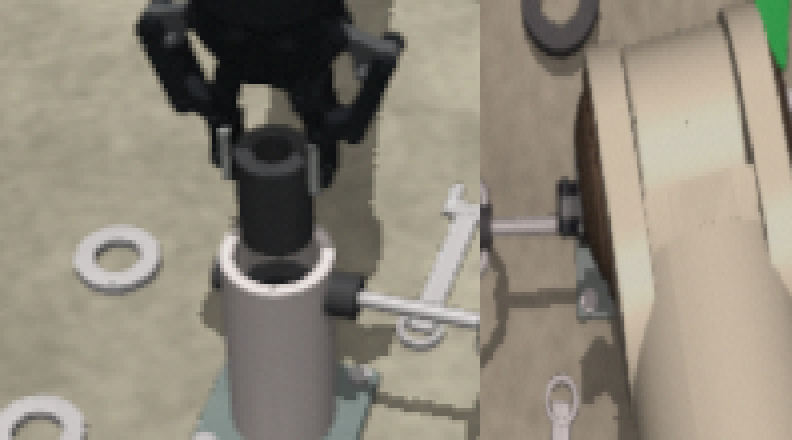

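```bash
python3 - <<'E'
from h import *
p=grab_frame('scene'); s=observe(); print(s['ee_pos'],s['clock'],s['qd'].round(3))
C=lambda r,z: cyl(r,z,z)
def f(v):
    q=proj(p,C(.033,.155)+[v[0],v[1],0]); return [q[:,0].min()-244.25,q[:,0].max()-273.75,q[:,1].max()-223]
r=least_squares(f,[.57,-.053]); print('rim scene',r.x,f(r.x))
def g(v):
    z=s['ee_pos'][2]-.035
    q=proj(p,cyl(.021,z,z+.06)+[v[0],v[1],0]); return [q[:,0].min()-249.5,q[:,0].max()-268.25,q[:,1].max()-213.75]
r=least_squares(g,[.57,-.053]); print('bush scene',r.x,g(r.x))
# edges by intensity
px=cv2.cvtColor(p['pixels'],cv2.COLOR_RGB2GRAY)
for v in (196,202,206): print(v,px[v,238:282].tolist())
for u in (257,259,261): print(u,px[175:230,u].tolist())
E
```

```text
[ 0.57047344 -0.05715413  0.2092019 ] 6.85 [ 0.002  0.003 -0.003 -0.003 -0.005 -0.003 -0.002]
rim scene [ 0.57013283 -0.05243356] [np.float64(0.16583687807661818), np.float64(-0.16636038280250887), np.float64(0.011164964741141148)]
bush scene [ 0.57166349 -0.05003925] [np.float64(-0.7125207805759715), np.float64(0.7498580177665417), np.float64(-0.0359374635742995)]
196 [161, 156, 153, 153, 155, 155, 153, 156, 109, 26, 29, 31, 32, 32, 35, 33, 33, 33, 36, 34, 36, 36, 33, 34, 30, 25, 60, 91, 92, 67, 42, 49, 78, 90, 90, 90, 89, 90, 89, 89, 90, 90, 90, 91]
202 [158, 159, 163, 164, 162, 160, 160, 158, 126, 60, 28, 30, 33, 31, 34, 35, 33, 34, 32, 34, 34, 35, 33, 34, 32, 30, 27, 33, 70, 92, 92, 92, 94, 97, 95, 94, 92, 90, 89, 89, 91, 92, 93, 100]
206 [155, 155, 155, 156, 156, 156, 158, 154, 123, 65, 29, 28, 33, 32, 34, 33, 35, 33, 33, 35, 33, 33, 33, 34, 31, 30, 26, 40, 109, 144, 137, 125, 105, 97, 94, 91, 90, 90, 90, 93, 91, 89, 90, 88]
257 [99, 104, 103, 103, 99, 86, 54, 43, 38, 29, 25, 27, 28, 28, 26, 61, 73, 74, 58, 40, 34, 34, 36, 35, 35, 35, 35, 34, 34, 34, 34, 35, 34, 35, 35, 33, 34, 34, 45, 85, 58, 42, 42, 43, 32, 28, 184, 206, 195, 140, 121, 121, 121, 120, 120]
259 [75, 92, 99, 99, 98, 91, 60, 44, 43, 38, 28, 26, 24, 31, 57, 69, 72, 71, 44, 34, 36, 36, 35, 36, 34, 36, 34, 35, 36, 34, 36, 33, 34, 34, 36, 34, 33, 34, 57, 75, 53, 41, 43, 39, 30, 27, 184, 224, 203, 141, 120, 119, 120, 120, 121]
261 [19, 21, 35, 57, 88, 95, 73, 51, 42, 43, 42, 42, 40, 55, 71, 72, 67, 48, 34, 33, 32, 34, 33, 32, 32, 32, 32, 34, 31, 31, 34, 34, 32, 33, 33, 32, 31, 44, 86, 88, 53, 44, 43, 43, 33, 45, 208, 229, 179, 129, 120, 118, 119, 119, 119]
```

{"api": "drive_tool", "payload": {"series": [{"rx": 0, "ry": 0, "rz": 0, "x": -0.05, "y": 0.15, "z": 0, "claw": 1}, {"rx": 0, "ry": 0, "rz": 0, "x": 0, "y": 0, "z": -0.5, "claw": 1}, {"rx": 0, "ry": 0, "rz": 0, "x": 0, "y": 0, "z": -0.5, "claw": 1}, {"rx": 0, "ry": 0, "rz": 0, "x": 0, "y": 0, "z": -0.3, "claw": 1}, {"rx": 0, "ry": 0, "rz": 0, "x": 0, "y": 0, "z": 0, "claw": 1}]}}

```text
clock: 7.27
ee_pos: [0.5681, -0.0521, 0.1807]
tool_rot: [-3.141, 0.004, 0.003]
contact_force: [-1.3, -0.0, -5.0]
gripper_width: 0.04
gripper_force: 61.5
```

```bash
python3 - <<'E'
from h import *
p=grab_frame('scene'); s=observe(); print(s['ee_pos'],s['clock'],s['contact_force'])
a=p['pixels'][160:240,220:300,::-1]
cv2.imwrite('pics/c4.png',cv2.resize(a,None,fx=6,fy=6,interpolation=3))
E
```

```text
[ 0.56871382 -0.05195184  0.18168311] 7.3167 [ 0.45373285  0.40236189 -4.18333604]
```

View pics/c4.png

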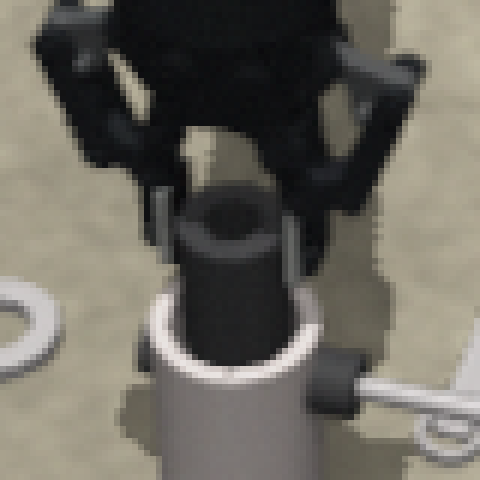

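The bushing has entered the mouth, centred within about 1 mm (bushing 182–295 against rim 148–322 in the crop). I'll keep lowering.

{"api": "drive_tool", "payload": {"series": [{"rx": 0, "ry": 0, "rz": 0, "x": 0, "y": -0.03, "z": -0.4, "claw": 1}, {"rx": 0, "ry": 0, "rz": 0, "x": 0, "y": 0, "z": -0.3, "claw": 1}, {"rx": 0, "ry": 0, "rz": 0, "x": 0, "y": 0, "z": -0.15, "claw": 1}, {"rx": 0, "ry": 0, "rz": 0, "x": 0, "y": 0, "z": 0, "claw": 1}]}}

```text
clock: 7.65
ee_pos: [0.5691, -0.0525, 0.1652]
tool_rot: [-3.141, 0.002, 0.003]
contact_force: [-0.5, 0.3, -4.8]
gripper_width: 0.0401
gripper_force: 61.5
```

{"api": "drive_tool", "payload": {"series": [{"rx": 0, "ry": 0, "rz": 0, "x": 0, "y": 0, "z": -0.1, "claw": 1}, {"rx": 0, "ry": 0, "rz": 0, "x": 0, "y": 0, "z": 0, "claw": 1}]}}

```text
clock: 7.82
ee_pos: [0.5699, -0.0524, 0.1642]
tool_rot: [-3.142, -0.0, 0.003]
contact_force: [-0.2, 0.4, -3.5]
gripper_width: 0.0406
gripper_force: 61.5
```

{"api": "drive_tool", "payload": {"series": [{"rx": 0, "ry": 0, "rz": 0, "x": 0, "y": 0, "z": -0.1, "claw": 1}, {"rx": 0, "ry": 0, "rz": 0, "x": 0, "y": 0, "z": -0.05, "claw": 1}, {"rx": 0, "ry": 0, "rz": 0, "x": 0, "y": 0, "z": 0, "claw": 1}]}}

```text
clock: 8.07
ee_pos: [0.5698, -0.0525, 0.1612]
tool_rot: [3.142, 0.0, 0.003]
contact_force: [-0.9, -1.2, -4.5]
gripper_width: 0.0399
gripper_force: 61.5
```

{"api": "drive_tool", "payload": {"series": [{"rx": 0, "ry": 0, "rz": 0, "x": 0, "y": 0, "z": -0.1, "claw": 1}, {"rx": 0, "ry": 0, "rz": 0, "x": 0, "y": 0, "z": -0.05, "claw": 1}, {"rx": 0, "ry": 0, "rz": 0, "x": 0, "y": 0, "z": 0, "claw": 1}]}}

```text
clock: 8.32
ee_pos: [0.5702, -0.0525, 0.1587]
tool_rot: [3.141, -0.001, 0.003]
contact_force: [-0.8, 0.7, -1.6]
gripper_width: 0.04
gripper_force: 62.0
```

{"api": "drive_tool", "payload": {"series": [{"rx": 0, "ry": 0, "rz": 0, "x": 0, "y": 0, "z": 0, "claw": 0.4}, {"rx": 0, "ry": 0, "rz": 0, "x": 0, "y": 0, "z": 0, "claw": 0.3}, {"rx": 0, "ry": 0, "rz": 0, "x": 0, "y": 0, "z": 0, "claw": 0.2}, {"rx": 0, "ry": 0, "rz": 0, "x": 0, "y": 0, "z": 0.4, "claw": 0.2}, {"rx": 0, "ry": 0, "rz": 0, "x": 0, "y": 0, "z": 1, "claw": 0.2}]}}

```text
clock: 8.73
ee_pos: [0.568, -0.0525, 0.1847]
tool_rot: [-3.141, 0.005, 0.003]
contact_force: [-0.1, -0.2, -0.3]
gripper_width: 0.0684
gripper_force: 0.0
```

{"api": "drive_tool", "payload": {"series": [{"rx": 0, "ry": 0, "rz": 0, "x": 0, "y": 0, "z": 1, "claw": 0.2}, {"rx": 0, "ry": 0, "rz": 0, "x": 0, "y": 0.3, "z": 1, "claw": 0.2}, {"rx": 0, "ry": 0, "rz": 0, "x": -0.2, "y": 1, "z": 1, "claw": 0.2}, {"rx": 0, "ry": 0, "rz": 0, "x": -0.2, "y": 1, "z": 0.4, "claw": 0.2}, {"rx": 0, "ry": 0, "rz": 0, "x": -0.2, "y": 1, "z": 0, "claw": 0.2}]}}

```text
clock: 9.15
ee_pos: [0.5596, 0.0144, 0.2579]
tool_rot: [3.141, -0.006, 0.002]
contact_force: [0.9, -0.6, -0.0]
gripper_width: 0.0681
gripper_force: 0.0
```

{"api": "drive_tool", "payload": {"series": [{"rx": 0, "ry": 0, "rz": 0, "x": -0.2, "y": 1, "z": 0, "claw": 0.2}, {"rx": 0, "ry": 0, "rz": 0, "x": -0.2, "y": 1, "z": 0, "claw": 0.2}, {"rx": 0, "ry": 0, "rz": 0, "x": -0.2, "y": 1, "z": 0, "claw": 0.2}, {"rx": 0, "ry": 0, "rz": 0, "x": -0.2, "y": 1, "z": 0, "claw": 0.2}, {"rx": 0, "ry": 0, "rz": 0, "x": -0.2, "y": 1, "z": 0, "claw": 0.2}]}}

```text
clock: 9.57
ee_pos: [0.5378, 0.1146, 0.2553]
tool_rot: [3.142, -0.001, 0.003]
contact_force: [0.3, -1.0, -0.4]
gripper_width: 0.0684
gripper_force: 0.0
```

```bash
python3 - <<'E'
from h import *
s=observe(); print(s['ee_pos'],s['tool_rot'],s['clock'],s['contact_force'],s['qpos'])
P=[grab_frame('scene'),grab_frame('top')]
ram=np.vstack([cyl(.02,0,.014),cyl(.015,.014,.13)])
obs=[(p,mb(p,'rammer_center',n)) for p,n in zip(P,[(432,250),(119,243)])]
obs=[o for o in obs if o[1] is not None]
for o in obs+[None]: print(fit([o] if o else obs,ram,[.49,.35]))
a=P[0]['pixels'][160:240,220:300,::-1]; b=P[1]['pixels'][165:245,260:340,::-1]
cv2.imwrite('pics/c5.png',cv2.resize(np.hstack([a,b]),None,fx=5,fy=5,interpolation=3))
E
```

```text
[0.537843   0.1145596  0.25525419] [ 3.14155698e+00 -1.17728800e-03  2.86089572e-03] 9.5667 [ 0.32551044 -0.98763012 -0.38638754] [ 0.2921019   0.3342776  -0.67647204  1.77330821  0.23146371  1.11348112
 -2.02815444]
(array([0.49501423, 0.3511691 ]), array([-0.8, -0.4,  0.7,  0.3]))
(array([0.48909137, 0.35129864]), array([-0.8, -1. ,  0.9,  1. ]))
(array([0.49167085, 0.35152858]), array([-0.6, -1.4,  0.8, -0.7, -0.9, -2.1,  0.8, -0.1]))
```

View pics/c5.png

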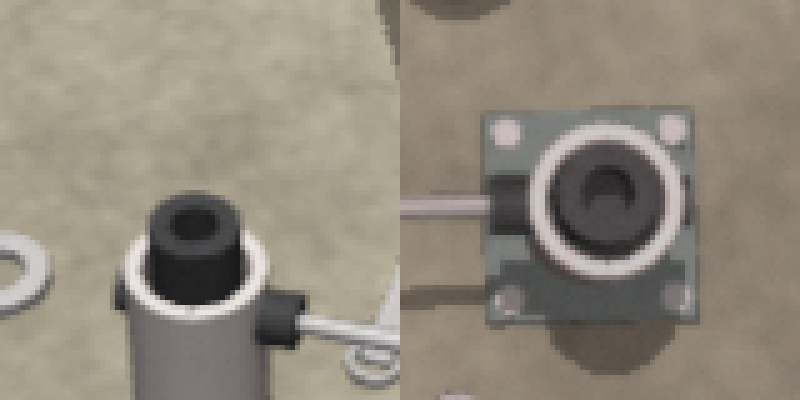

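{"api": "drive_tool", "payload": {"series": [{"rx": 0, "ry": 0, "rz": 1, "x": -0.2, "y": 1, "z": 0, "claw": 0.2}, {"rx": 0, "ry": 0, "rz": 1, "x": -0.2, "y": 1, "z": 0, "claw": 0.2}, {"rx": 0, "ry": 0, "rz": 1, "x": -0.2, "y": 1, "z": 0, "claw": 0.1}, {"rx": 0, "ry": 0, "rz": 1, "x": -0.2, "y": 1, "z": 0, "claw": 0}, {"rx": 0, "ry": 0, "rz": 0, "x": -0.2, "y": 1, "z": 0, "claw": 0}]}}

```text
clock: 10.18
ee_pos: [0.5186, 0.2125, 0.2545]
tool_rot: [3.141, -0.0, 0.405]
contact_force: [0.3, 0.3, -1.1]
gripper_width: 0.0858
gripper_force: 0.0
```

{"api": "drive_tool", "payload": {"series": [{"rx": 0, "ry": 0, "rz": 0, "x": -0.2, "y": 1, "z": 0, "claw": 0}, {"rx": 0, "ry": 0, "rz": 0, "x": -0.2, "y": 1, "z": 0, "claw": 0}, {"rx": 0, "ry": 0, "rz": 0, "x": -0.2, "y": 1, "z": 0, "claw": 0}, {"rx": 0, "ry": 0, "rz": 0, "x": -0.2, "y": 1, "z": 0, "claw": 0}, {"rx": 0, "ry": 0, "rz": 0, "x": -0.2, "y": 1, "z": -0.5, "claw": 0}]}}

```text
clock: 10.6
ee_pos: [0.4999, 0.3136, 0.2461]
tool_rot: [3.141, -0.003, 0.4]
contact_force: [-0.5, 0.0, -0.3]
gripper_width: 0.0852
gripper_force: 0.0
```

{"api": "drive_tool", "payload": {"series": [{"rx": 0, "ry": 0, "rz": 0, "x": -0.1, "y": 1, "z": -1, "claw": 0}, {"rx": 0, "ry": 0, "rz": 0, "x": 0, "y": 0.6, "z": -0.8, "claw": 0}, {"rx": 0, "ry": 0, "rz": 0, "x": 0, "y": 0, "z": 0, "claw": 0}, {"rx": 0, "ry": 0, "rz": 0, "x": 0, "y": 0, "z": 0, "claw": 0}, {"rx": 0, "ry": 0, "rz": 0, "x": 0, "y": 0, "z": 0, "claw": 0}]}}

```text
clock: 11.02
ee_pos: [0.4971, 0.3441, 0.2088]
tool_rot: [3.141, -0.0, 0.401]
contact_force: [-0.7, -0.3, -0.4]
gripper_width: 0.0853
gripper_force: 0.0
```

{"api": "drive_tool", "payload": {"series": [{"rx": 0, "ry": 0, "rz": 0, "x": -0.25, "y": 0.35, "z": -0.9, "claw": 0}, {"rx": 0, "ry": 0, "rz": 0, "x": 0, "y": 0, "z": -1, "claw": 0}, {"rx": 0, "ry": 0, "rz": 0, "x": 0, "y": 0, "z": -1, "claw": 0}, {"rx": 0, "ry": 0, "rz": 0, "x": 0, "y": 0, "z": -1, "claw": 0}, {"rx": 0, "ry": 0, "rz": 0, "x": 0, "y": 0, "z": -1, "claw": 0}]}}

```text
clock: 11.43
ee_pos: [0.493, 0.351, 0.111]
tool_rot: [3.141, -0.003, 0.4]
contact_force: [0.2, 0.0, -0.2]
gripper_width: 0.0854
gripper_force: 0.0
```

{"api": "drive_tool", "payload": {"series": [{"rx": 0, "ry": 0, "rz": 0, "x": 0, "y": 0, "z": -1, "claw": 0}, {"rx": 0, "ry": 0, "rz": 0, "x": 0, "y": 0, "z": 0, "claw": 0.3}, {"rx": 0, "ry": 0, "rz": 0, "x": 0, "y": 0, "z": 0, "claw": 0.6}, {"rx": 0, "ry": 0, "rz": 0, "x": 0, "y": 0, "z": 0, "claw": 1}, {"rx": 0, "ry": 0, "rz": 0, "x": 0, "y": 0, "z": 0, "claw": 1}]}}

```text
clock: 11.85
ee_pos: [0.4923, 0.353, 0.0923]
tool_rot: [-3.141, -0.003, 0.402]
contact_force: [-0.1, 0.4, 0.4]
gripper_width: 0.0387
gripper_force: 0.0
```

{"api": "drive_tool", "payload": {"series": [{"rx": 0, "ry": 0, "rz": 0, "x": 0, "y": 0, "z": 0, "claw": 1}, {"rx": 0, "ry": 0, "rz": 0, "x": 0, "y": 0, "z": 0, "claw": 1}, {"rx": 0, "ry": 0, "rz": 0, "x": 0, "y": 0, "z": 0, "claw": 1}]}}

```text
clock: 12.1
ee_pos: [0.4925, 0.3527, 0.0923]
tool_rot: [3.141, -0.003, 0.402]
contact_force: [-0.1, -2.1, 7.3]
gripper_width: 0.0288
gripper_force: 58.7
```

{"api": "drive_tool", "payload": {"series": [{"rx": 0, "ry": 0, "rz": 0, "x": 0, "y": 0, "z": 0.5, "claw": 1}, {"rx": 0, "ry": 0, "rz": 0, "x": 0, "y": 0, "z": 1, "claw": 1}, {"rx": 0, "ry": 0, "rz": 0, "x": 0, "y": 0, "z": 1, "claw": 1}, {"rx": 0, "ry": 0, "rz": 0, "x": 0, "y": 0, "z": 1, "claw": 1}, {"rx": 0, "ry": 0, "rz": 0, "x": 0.1, "y": -0.5, "z": 1, "claw": 1}]}}

```text
clock: 12.52
ee_pos: [0.491, 0.3449, 0.1816]
tool_rot: [-3.139, 0.0, 0.406]
contact_force: [-0.3, 0.1, -3.7]
gripper_width: 0.0285
gripper_force: 59.7
```

{"api": "drive_tool", "payload": {"series": [{"rx": 0, "ry": 0, "rz": 0, "x": 0.2, "y": -0.8, "z": 1, "claw": 1}, {"rx": 0, "ry": 0, "rz": 0, "x": 0.2, "y": -1, "z": 1, "claw": 1}, {"rx": 0, "ry": 0, "rz": 0, "x": 0.2, "y": -1, "z": 1, "claw": 1}, {"rx": 0, "ry": 0, "rz": 0, "x": 0.2, "y": -1, "z": 1, "claw": 1}, {"rx": 0, "ry": 0, "rz": 0, "x": 0.2, "y": -1, "z": 1, "claw": 1}]}}

```text
clock: 12.93
ee_pos: [0.512, 0.2456, 0.2813]
tool_rot: [3.142, 0.001, 0.404]
contact_force: [0.3, -0.2, -4.4]
gripper_width: 0.0286
gripper_force: 59.8
```

{"api": "drive_tool", "payload": {"series": [{"rx": 0, "ry": 0, "rz": 0, "x": 0.2, "y": -1, "z": 1, "claw": 1}, {"rx": 0, "ry": 0, "rz": 0, "x": 0.2, "y": -1, "z": 0.2, "claw": 1}, {"rx": 0, "ry": 0, "rz": 0, "x": 0.2, "y": -1, "z": 0, "claw": 1}, {"rx": 0, "ry": 0, "rz": 0, "x": 0.2, "y": -1, "z": 0, "claw": 1}, {"rx": 0, "ry": 0, "rz": 0, "x": 0.2, "y": -1, "z": 0, "claw": 1}]}}

```text
clock: 13.35
ee_pos: [0.5321, 0.1457, 0.3046]
tool_rot: [3.141, 0.001, 0.404]
contact_force: [-0.3, -0.4, -5.0]
gripper_width: 0.0288
gripper_force: 59.9
```

{"api": "drive_tool", "payload": {"series": [{"rx": 0, "ry": 0, "rz": 0, "x": 0.2, "y": -1, "z": 0, "claw": 1}, {"rx": 0, "ry": 0, "rz": 0, "x": 0.2, "y": -1, "z": 0, "claw": 1}, {"rx": 0, "ry": 0, "rz": 0, "x": 0.2, "y": -1, "z": 0, "claw": 1}, {"rx": 0, "ry": 0, "rz": 0, "x": 0.2, "y": -1, "z": 0, "claw": 1}, {"rx": 0, "ry": 0, "rz": 0, "x": 0.2, "y": -1, "z": 0, "claw": 1}]}}

```text
clock: 13.77
ee_pos: [0.552, 0.0459, 0.3044]
tool_rot: [-3.141, 0.001, 0.404]
contact_force: [1.0, 0.3, -5.4]
gripper_width: 0.0284
gripper_force: 59.9
```

{"api": "drive_tool", "payload": {"series": [{"rx": 0, "ry": 0, "rz": 0, "x": 0.2, "y": -1, "z": 0, "claw": 1}, {"rx": 0, "ry": 0, "rz": 0, "x": 0.2, "y": -1, "z": 0, "claw": 1}, {"rx": 0, "ry": 0, "rz": 0, "x": 0.2, "y": -0.8, "z": 0, "claw": 1}, {"rx": 0, "ry": 0, "rz": 0, "x": 0.1, "y": -0.5, "z": 0, "claw": 1}, {"rx": 0, "ry": 0, "rz": 0, "x": 0, "y": 0, "z": 0, "claw": 1}]}}

```text
clock: 14.18
ee_pos: [0.5667, -0.0225, 0.304]
tool_rot: [3.141, 0.001, 0.399]
contact_force: [-0.3, -1.1, -4.4]
gripper_width: 0.0288
gripper_force: 59.7
```

{"api": "drive_tool", "payload": {"series": [{"rx": 0, "ry": 0, "rz": 0, "x": 0.1, "y": -0.8, "z": 0, "claw": 1}, {"rx": 0, "ry": 0, "rz": 0, "x": 0.1, "y": -0.7, "z": 0, "claw": 1}, {"rx": 0, "ry": 0, "rz": 0, "x": 0, "y": 0, "z": 0, "claw": 1}, {"rx": 0, "ry": 0, "rz": 0, "x": 0, "y": 0, "z": 0, "claw": 1}, {"rx": 0, "ry": 0, "rz": 0, "x": 0, "y": 0, "z": 0, "claw": 1}]}}

```text
clock: 14.6
ee_pos: [0.5707, -0.0484, 0.3043]
tool_rot: [-3.141, -0.0, 0.404]
contact_force: [-0.2, -0.6, -4.7]
gripper_width: 0.0289
gripper_force: 59.9
```

```bash
python3 - <<'E'
from h import *
p=grab_frame('scene'); s=observe(); e=s['ee_pos'];print(e,s['clock'],s['contact_force'])
x0,y0=205,130
a=p['pixels'][y0:y0+110,x0:x0+110,::-1].copy()
im=cv2.resize(a,None,fx=5,fy=5,interpolation=0)
def draw(m,c):
    for q in proj(p,m): cv2.circle(im,tuple(int(v) for v in ((q-[x0,y0]+.5)*5)),1,c,-1)
fz=e[2]-.0923
draw(cyl(.02,fz,fz+.014)+[e[0],e[1],0],(0,0,255)); draw(cyl(.033,.155,.155)+[.5701,-.0525,0],(0,255,0))
cv2.imwrite('pics/c6.png',im)
E
```

```text
[ 0.57070532 -0.04810945  0.30434563] 14.65 [ 0.30601512  0.67597698 -5.03420326]
```

View pics/c6.png

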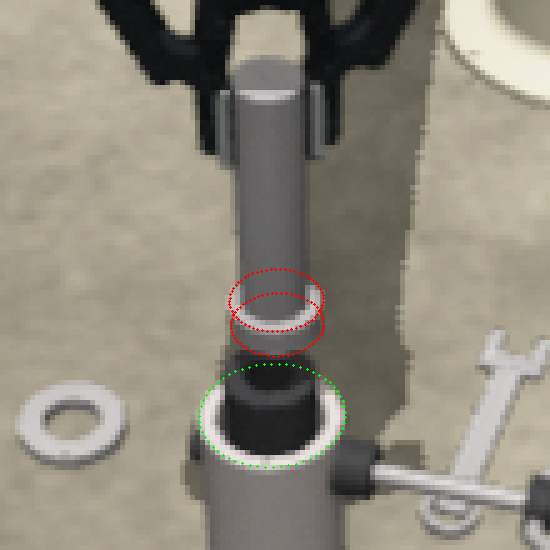

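{"api": "drive_tool", "payload": {"series": [{"rx": 0, "ry": 0, "rz": 0, "x": 0, "y": -0.15, "z": -0.5, "claw": 1}, {"rx": 0, "ry": 0, "rz": 0, "x": 0, "y": 0, "z": -0.5, "claw": 1}, {"rx": 0, "ry": 0, "rz": 0, "x": 0, "y": 0, "z": -0.5, "claw": 1}, {"rx": 0, "ry": 0, "rz": 0, "x": 0, "y": 0, "z": -0.3, "claw": 1}, {"rx": 0, "ry": 0, "rz": 0, "x": 0, "y": 0, "z": -0.3, "claw": 1}]}}

```text
clock: 15.07
ee_pos: [0.5703, -0.0523, 0.2609]
tool_rot: [-3.141, 0.001, 0.403]
contact_force: [-1.2, -0.3, -2.8]
gripper_width: 0.0288
gripper_force: 60.0
```

{"api": "drive_tool", "payload": {"series": [{"rx": 0, "ry": 0, "rz": 0, "x": 0, "y": 0, "z": -0.3, "claw": 1}, {"rx": 0, "ry": 0, "rz": 0, "x": 0, "y": 0, "z": -0.3, "claw": 1}, {"rx": 0, "ry": 0, "rz": 0, "x": 0, "y": 0, "z": -0.3, "claw": 1}, {"rx": 0, "ry": 0, "rz": 0, "x": 0, "y": 0, "z": 0, "claw": 1}]}}

```text
clock: 15.4
ee_pos: [0.5701, -0.0525, 0.2428]
tool_rot: [-3.14, 0.002, 0.403]
contact_force: [-0.5, 0.1, -5.3]
gripper_width: 0.0288
gripper_force: 60.1
```

```bash
python3 - <<'E'
from h import *
p=grab_frame('scene'); s=observe(); e=s['ee_pos'];print(e,s['clock'],s['contact_force'],s['joint_efforts'].round(1))
x0,y0=205,130
im=cv2.resize(p['pixels'][y0:y0+110,x0:x0+110,::-1],None,fx=5,fy=5,interpolation=0)
fz=e[2]-.0923
for q in proj(p,cyl(.015,fz+.13,fz+.13)+[e[0],e[1],0]): cv2.circle(im,tuple(int(v) for v in ((q-[x0,y0]+.5)*5)),1,(0,0,255),-1)
cv2.imwrite('pics/c7.png',im)
E
```

```text
[ 0.57046997 -0.0525029   0.2434366 ] 15.45 [-0.21636527  0.21087613 -3.81823829] [ -0.1 -47.9  -7.8 -28.9   0.   -0.1  -0. ]
```

View pics/c7.png

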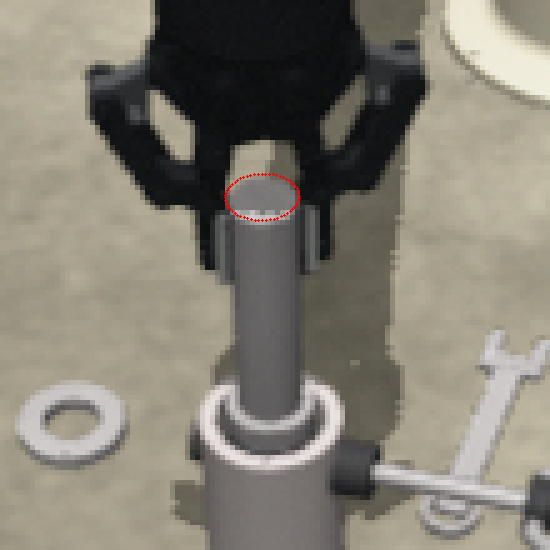

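{"api": "drive_tool", "payload": {"series": [{"rx": 0, "ry": 0, "rz": 0, "x": 0, "y": 0, "z": -0.3, "claw": 1}, {"rx": 0, "ry": 0, "rz": 0, "x": 0, "y": 0, "z": -0.3, "claw": 1}, {"rx": 0, "ry": 0, "rz": 0, "x": 0, "y": 0, "z": -0.3, "claw": 1}, {"rx": 0, "ry": 0, "rz": 0, "x": 0, "y": 0, "z": -0.2, "claw": 1}, {"rx": 0, "ry": 0, "rz": 0, "x": 0, "y": 0, "z": -0.1, "claw": 1}]}}

```text
clock: 15.87
ee_pos: [0.5706, -0.0525, 0.2194]
tool_rot: [-3.141, 0.001, 0.403]
contact_force: [0.5, 0.2, -3.6]
gripper_width: 0.0285
gripper_force: 60.1
```

{"api": "drive_tool", "payload": {"series": [{"rx": 0, "ry": 0, "rz": 0, "x": 0, "y": 0, "z": -0.15, "claw": 1}, {"rx": 0, "ry": 0, "rz": 0, "x": 0, "y": 0, "z": -0.1, "claw": 1}, {"rx": 0, "ry": 0, "rz": 0, "x": 0, "y": 0, "z": 0, "claw": 1}]}}

```text
clock: 16.12
ee_pos: [0.5705, -0.0525, 0.2147]
tool_rot: [-3.141, 0.001, 0.403]
contact_force: [-0.2, -0.2, -4.5]
gripper_width: 0.0287
gripper_force: 60.1
```

{"api": "drive_tool", "payload": {"series": [{"rx": 0, "ry": 0, "rz": 0, "x": 0, "y": 0, "z": -0.1, "claw": 1}, {"rx": 0, "ry": 0, "rz": 0, "x": 0, "y": 0, "z": -0.1, "claw": 1}]}}

```text
clock: 16.28
ee_pos: [0.5723, -0.0519, 0.2141]
tool_rot: [3.14, -0.003, 0.403]
contact_force: [-6.5, 0.5, 24.8]
gripper_width: 0.0288
gripper_force: 62.7
```

{"api": "drive_tool", "payload": {"series": [{"rx": 0, "ry": 0, "rz": 0, "x": 0, "y": 0, "z": -0.1, "claw": 1}]}}

```text
clock: 16.37
ee_pos: [0.5733, -0.052, 0.2139]
tool_rot: [3.138, -0.004, 0.403]
contact_force: [-6.9, -1.4, 32.0]
gripper_width: 0.0289
gripper_force: 63.5
```

{"api": "drive_tool", "payload": {"series": [{"rx": 0, "ry": 0, "rz": 0, "x": 0, "y": 0, "z": 0.12, "claw": 1}, {"rx": 0, "ry": 0, "rz": 0, "x": 0, "y": 0, "z": 0, "claw": 1}, {"rx": 0, "ry": 0, "rz": 0, "x": 0, "y": 0, "z": 0, "claw": 1}, {"rx": 0, "ry": 0, "rz": 0, "x": 0, "y": 0, "z": 0, "claw": 1}]}}

```text
clock: 16.7
ee_pos: [0.5726, -0.0523, 0.214]
tool_rot: [3.139, -0.004, 0.403]
contact_force: [-1.8, -0.2, 9.6]
gripper_width: 0.0284
gripper_force: 61.2
```

{"api": "drive_tool", "payload": {"series": [{"rx": 0, "ry": 0, "rz": 0, "x": 0, "y": 0, "z": 0, "claw": 1}, {"rx": 0, "ry": 0, "rz": 0, "x": 0, "y": 0, "z": 0, "claw": 1}, {"rx": 0, "ry": 0, "rz": 0, "x": 0, "y": 0, "z": 0.3, "claw": 1}, {"rx": 0, "ry": 0, "rz": 0, "x": 0, "y": 0, "z": 0.7, "claw": 1}, {"rx": 0, "ry": 0, "rz": 0, "x": 0, "y": 0, "z": 1, "claw": 1}]}}

```text
clock: 17.12
ee_pos: [0.5689, -0.0527, 0.2498]
tool_rot: [-3.139, 0.004, 0.403]
contact_force: [0.0, -0.5, -4.4]
gripper_width: 0.0287
gripper_force: 59.9
```

{"api": "drive_tool", "payload": {"series": [{"rx": 0, "ry": 0, "rz": 0, "x": 0, "y": 0, "z": 1, "claw": 1}, {"rx": 0, "ry": 0, "rz": 0, "x": 0, "y": 0, "z": 1, "claw": 1}, {"rx": 0, "ry": 0, "rz": 0, "x": 0, "y": 0.4, "z": 0.7, "claw": 1}, {"rx": 0, "ry": 0, "rz": 0, "x": -0.2, "y": 0.8, "z": 0.2, "claw": 1}, {"rx": 0, "ry": 0, "rz": 0, "x": -0.2, "y": 1, "z": 0, "claw": 1}]}}

```text
clock: 17.53
ee_pos: [0.5631, -0.0088, 0.3102]
tool_rot: [3.141, -0.001, 0.4]
contact_force: [0.2, 1.1, -4.5]
gripper_width: 0.0286
gripper_force: 60.1
```

{"api": "drive_tool", "payload": {"series": [{"rx": 0, "ry": 0, "rz": 0, "x": -0.2, "y": 1, "z": 0, "claw": 1}, {"rx": 0, "ry": 0, "rz": 0, "x": -0.2, "y": 1, "z": 0, "claw": 1}, {"rx": 0, "ry": 0, "rz": 0, "x": -0.2, "y": 1, "z": 0, "claw": 1}, {"rx": 0, "ry": 0, "rz": 0, "x": -0.2, "y": 1, "z": 0, "claw": 1}, {"rx": 0, "ry": 0, "rz": 0, "x": -0.2, "y": 1, "z": 0, "claw": 1}]}}

```text
clock: 17.95
ee_pos: [0.5411, 0.0936, 0.3084]
tool_rot: [-3.141, 0.002, 0.404]
contact_force: [0.8, 0.1, -2.8]
gripper_width: 0.0288
gripper_force: 60.1
```

{"api": "drive_tool", "payload": {"series": [{"rx": 0, "ry": 0, "rz": 0, "x": -0.2, "y": 1, "z": 0, "claw": 1}, {"rx": 0, "ry": 0, "rz": 0, "x": -0.2, "y": 1, "z": 0, "claw": 1}, {"rx": 0, "ry": 0, "rz": 0, "x": -0.2, "y": 1, "z": 0, "claw": 1}, {"rx": 0, "ry": 0, "rz": 0, "x": -0.2, "y": 1, "z": 0, "claw": 1}, {"rx": 0, "ry": 0, "rz": 0, "x": -0.2, "y": 1, "z": 0, "claw": 1}]}}

```text
clock: 18.37
ee_pos: [0.5209, 0.1933, 0.3084]
tool_rot: [-3.141, 0.002, 0.404]
contact_force: [-0.1, 0.5, -4.7]
gripper_width: 0.0287
gripper_force: 60.1
```

{"api": "drive_tool", "payload": {"series": [{"rx": 0, "ry": 0, "rz": 0, "x": -0.2, "y": 1, "z": 0, "claw": 1}, {"rx": 0, "ry": 0, "rz": 0, "x": -0.2, "y": 1, "z": 0, "claw": 1}, {"rx": 0, "ry": 0, "rz": 0, "x": -0.2, "y": 1, "z": 0, "claw": 1}, {"rx": 0, "ry": 0, "rz": 0, "x": -0.2, "y": 1, "z": -0.4, "claw": 1}, {"rx": 0, "ry": 0, "rz": 0, "x": -0.2, "y": 1, "z": -0.8, "claw": 1}]}}

```text
clock: 18.78
ee_pos: [0.502, 0.294, 0.2861]
tool_rot: [-3.141, -0.002, 0.404]
contact_force: [0.8, 0.4, -3.5]
gripper_width: 0.0287
gripper_force: 60.1
```

{"api": "drive_tool", "payload": {"series": [{"rx": 0, "ry": 0, "rz": 0, "x": -0.1, "y": 1, "z": -1, "claw": 1}, {"rx": 0, "ry": 0, "rz": 0, "x": -0.1, "y": 0.8, "z": -1, "claw": 1}, {"rx": 0, "ry": 0, "rz": 0, "x": 0, "y": 0.4, "z": -1, "claw": 1}, {"rx": 0, "ry": 0, "rz": 0, "x": 0, "y": 0, "z": -1, "claw": 1}, {"rx": 0, "ry": 0, "rz": 0, "x": 0, "y": 0, "z": -1, "claw": 1}]}}

```text
clock: 19.2
ee_pos: [0.4963, 0.3371, 0.1835]
tool_rot: [-3.141, 0.002, 0.406]
contact_force: [0.3, -0.1, -4.3]
gripper_width: 0.0289
gripper_force: 59.9
```

{"api": "drive_tool", "payload": {"series": [{"rx": 0, "ry": 0, "rz": 0, "x": 0, "y": 0, "z": -1, "claw": 1}, {"rx": 0, "ry": 0, "rz": 0, "x": 0, "y": 0, "z": -1, "claw": 1}, {"rx": 0, "ry": 0, "rz": 0, "x": 0, "y": 0, "z": -0.8, "claw": 1}, {"rx": 0, "ry": 0, "rz": 0, "x": 0, "y": 0, "z": -0.5, "claw": 1}, {"rx": 0, "ry": 0, "rz": 0, "x": 0, "y": 0, "z": 0, "claw": 1}]}}

```text
clock: 19.62
ee_pos: [0.4961, 0.3346, 0.1165]
tool_rot: [3.141, 0.006, 0.404]
contact_force: [-0.1, -0.0, -4.2]
gripper_width: 0.0289
gripper_force: 59.9
```

{"api": "drive_tool", "payload": {"series": [{"rx": 0, "ry": 0, "rz": 0, "x": 0, "y": 0, "z": -0.5, "claw": 1}, {"rx": 0, "ry": 0, "rz": 0, "x": 0, "y": 0, "z": -0.4, "claw": 1}, {"rx": 0, "ry": 0, "rz": 0, "x": 0, "y": 0, "z": -0.15, "claw": 1}, {"rx": 0, "ry": 0, "rz": 0, "x": 0, "y": 0, "z": 0, "claw": 1}, {"rx": 0, "ry": 0, "rz": 0, "x": 0, "y": 0, "z": 0, "claw": 1}]}}

```text
clock: 20.03
ee_pos: [0.499, 0.3356, 0.0989]
tool_rot: [-3.142, -0.0, 0.403]
contact_force: [-0.4, -0.3, -4.0]
gripper_width: 0.0289
gripper_force: 60.0
```

{"api": "drive_tool", "payload": {"series": [{"rx": 0, "ry": 0, "rz": 0, "x": 0, "y": 0, "z": -0.1, "claw": 1}, {"rx": 0, "ry": 0, "rz": 0, "x": 0, "y": 0, "z": 0, "claw": 1}]}}

```text
clock: 20.2
ee_pos: [0.4991, 0.3357, 0.097]
tool_rot: [-3.142, -0.001, 0.403]
contact_force: [0.5, -0.6, -4.0]
gripper_width: 0.0283
gripper_force: 60.0
```

{"api": "drive_tool", "payload": {"series": [{"rx": 0, "ry": 0, "rz": 0, "x": 0, "y": 0, "z": -0.12, "claw": 1}, {"rx": 0, "ry": 0, "rz": 0, "x": 0, "y": 0, "z": -0.05, "claw": 1}, {"rx": 0, "ry": 0, "rz": 0, "x": 0, "y": 0, "z": 0, "claw": 1}]}}

```text
clock: 20.45
ee_pos: [0.4988, 0.3353, 0.0931]
tool_rot: [3.141, 0.0, 0.403]
contact_force: [0.5, -0.8, -4.5]
gripper_width: 0.0286
gripper_force: 60.0
```

{"api": "drive_tool", "payload": {"series": [{"rx": 0, "ry": 0, "rz": 0, "x": 0, "y": 0, "z": -0.05, "claw": 1}, {"rx": 0, "ry": 0, "rz": 0, "x": 0, "y": 0, "z": 0, "claw": 1}]}}

```text
clock: 20.62
ee_pos: [0.499, 0.3356, 0.0923]
tool_rot: [-3.142, -0.0, 0.403]
contact_force: [0.5, 0.7, -4.8]
gripper_width: 0.0286
gripper_force: 60.0
```

{"api": "drive_tool", "payload": {"series": [{"rx": 0, "ry": 0, "rz": 0, "x": 0, "y": 0, "z": -0.05, "claw": 1}, {"rx": 0, "ry": 0, "rz": 0, "x": 0, "y": 0, "z": 0, "claw": 1}, {"rx": 0, "ry": 0, "rz": 0, "x": 0, "y": 0, "z": 0, "claw": 0.5}, {"rx": 0, "ry": 0, "rz": 0, "x": 0, "y": 0, "z": 0, "claw": 0.3}, {"rx": 0, "ry": 0, "rz": 0, "x": 0, "y": 0, "z": 0, "claw": 0}]}}

```text
clock: 21.03
ee_pos: [0.4993, 0.3359, 0.0916]
tool_rot: [-3.141, -0.001, 0.403]
contact_force: [0.1, -0.3, -0.1]
gripper_width: 0.0642
gripper_force: 0.0
```

{"api": "drive_tool", "payload": {"series": [{"rx": 0, "ry": 0, "rz": 0, "x": 0, "y": 0, "z": 0, "claw": 0}, {"rx": 0, "ry": 0, "rz": 0, "x": 0, "y": 0, "z": 0.5, "claw": 0}, {"rx": 0, "ry": 0, "rz": 0, "x": 0, "y": 0, "z": 1, "claw": 0}, {"rx": 0, "ry": 0, "rz": 0, "x": 0, "y": 0, "z": 1, "claw": 0}, {"rx": 0, "ry": 0, "rz": 0, "x": 0, "y": 0, "z": 1, "claw": 0}]}}

```text
clock: 21.45
ee_pos: [0.4987, 0.3357, 0.1626]
tool_rot: [-3.141, 0.0, 0.403]
contact_force: [-0.3, 0.1, 0.4]
gripper_width: 0.0854
gripper_force: 0.0
```

{"api": "drive_tool", "payload": {"series": [{"rx": 0, "ry": 0, "rz": 0, "x": 0, "y": 0, "z": 1, "claw": 0}, {"rx": 0, "ry": 0, "rz": 0, "x": 0, "y": 0, "z": 1, "claw": 0.5}, {"rx": 0, "ry": 0, "rz": -1, "x": 0.3, "y": -1, "z": 0.5, "claw": 1}, {"rx": 0, "ry": 0, "rz": -1, "x": 0.3, "y": -1, "z": 0, "claw": 1}, {"rx": 0, "ry": 0, "rz": -1, "x": 0.4, "y": -1, "z": 0, "claw": 1}]}}

```text
clock: 21.87
ee_pos: [0.5192, 0.276, 0.2134]
tool_rot: [-3.14, -0.003, 0.1]
contact_force: [-0.7, -0.5, -0.9]
gripper_width: 0.0388
gripper_force: 0.0
```

```bash
python3 - <<'E'
from h import *
P=[grab_frame('scene'),grab_frame('top')]; s=observe(); e=s['ee_pos'];print(e,s['tool_rot'],s['clock'],s['contact_force'],s['gripper_width'])
save(P[1],'t8full.png')
a=P[0]['pixels'][150:300,230:470,::-1]; b=P[1]['pixels'][170:240,100:340,::-1]
cv2.imwrite('pics/c8.png',np.vstack([cv2.resize(x,None,fx=2.6 if i==0 else 2.6,fy=2.6,interpolation=3) for i,x in enumerate((a,b))]))
E
```

```text
[0.52134933 0.27098621 0.21205616] [ 3.13855689e+00 -1.81317970e-03  9.42992866e-02] 21.9667 [-1.13421911 -0.18446297 -1.24483849] 0.022906632081053407
```

View pics/c8.png

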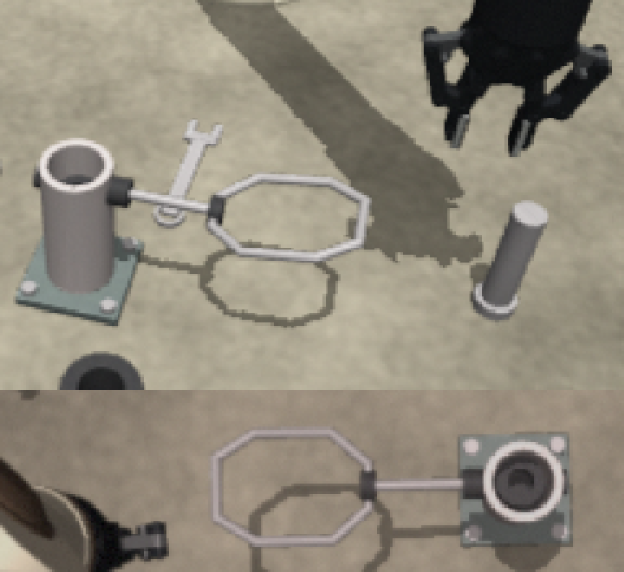

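```bash
python3 - <<'E'
from h import *
P=[grab_frame('scene'),grab_frame('top')]
def tri(us,ut):
    f=lambda X: np.r_[proj(P[0],X)[0]-us,proj(P[1],X)[0]-ut]
    r=least_squares(f,[.57,.15,.14]); return r.x.round(4),f(r.x).round(1)
print('bar',tri((369.8,235.8),(182.7,209.0)))
print('barA',tri((230+367/2.6,150+200/2.6),(182.7,221.9)),'barB',tri((230+360/2.6,150+246/2.6),(182.7,196.2)))
print('head outer',tri((230+220/2.6,150+210/2.6),(100+362/2.6,170+95/2.6)))
print([atz(P[1],(100+u/2.6,170+v/2.6),.131).round(4) for u,v in ((374,95),(465,94),(375,96),(362,96))])
m=cyl(.015,.13,.13); 
print(proj(P[1],[[.57,.0735,.131],[.57,.0795,.131],[.57,.0195,.131]]))
# plate yaw: bolts
b=[atz(P[1],(100+u/2.6,170+v/2.6),.015) for u,v in ((472,58),(557,54),(473,143),(560,143))]
print(np.round(b,4), np.mean(b,0))
E
```

```text
bar (array([0.565, 0.197, 0.145]), array([-0.5, -0. , -0.5,  0.1]))
barA (array([0.5378, 0.1971, 0.1452]), array([-0.4, -0. , -0.4,  0. ])) barB (array([0.592 , 0.1969, 0.146 ]), array([-0.6, -0. , -0.6,  0.1]))
head outer (array([0.569 , 0.0773, 0.1303]), array([-0.1, -0. , -0.1,  0. ]))
[array([0.5688, 0.0673, 0.131 ]), array([ 0.5684, -0.0073,  0.131 ]), array([0.568 , 0.0665, 0.131 ]), array([0.5682, 0.0771, 0.131 ])]
[[240.92391564 206.03417193]
 [238.11171356 206.08102413]
 [266.2509755  205.61351144]]
[[ 0.6062 -0.0158  0.015 ]
 [ 0.6086 -0.0928  0.015 ]
 [ 0.5295 -0.0154  0.015 ]
 [ 0.5281 -0.0939  0.015 ]] [ 0.56811825 -0.05446944  0.015     ]
```

{"api": "drive_tool", "payload": {"series": [{"rx": 0, "ry": 0, "rz": -0.9, "x": 0.4, "y": -1, "z": 0, "claw": 1}, {"rx": 0, "ry": 0, "rz": 0, "x": 0.4, "y": -1, "z": 0, "claw": 1}, {"rx": 0, "ry": 0, "rz": 0, "x": 0.4, "y": -1, "z": 0, "claw": 1}, {"rx": 0, "ry": 0, "rz": 0, "x": 0.4, "y": -1, "z": 0, "claw": 1}, {"rx": 0, "ry": 0, "rz": 0, "x": 0.4, "y": -1, "z": 0, "claw": 1}]}}

```text
clock: 22.48
ee_pos: [0.5586, 0.1767, 0.2116]
tool_rot: [-3.14, -0.0, 0.017]
contact_force: [0.8, 0.2, -0.0]
gripper_width: 0.0
gripper_force: 0.0
```

{"api": "drive_tool", "payload": {"series": [{"rx": 0, "ry": 0, "rz": 0, "x": 0.3, "y": -0.8, "z": 0, "claw": 1}, {"rx": 0, "ry": 0, "rz": 0, "x": 0, "y": -0.4, "z": 0, "claw": 1}, {"rx": 0, "ry": 0, "rz": 0, "x": 0, "y": 0, "z": 0, "claw": 1}, {"rx": 0, "ry": 0, "rz": 0, "x": 0, "y": 0, "z": 0, "claw": 1}]}}

```text
clock: 22.82
ee_pos: [0.5642, 0.153, 0.2114]
tool_rot: [-3.14, 0.0, 0.014]
contact_force: [-0.6, 1.2, -0.4]
gripper_width: 0.0002
gripper_force: 0.0
```

{"api": "drive_tool", "payload": {"series": [{"rx": 0, "ry": 0, "rz": -0.1, "x": 0.2, "y": -0.9, "z": 0, "claw": 1}, {"rx": 0, "ry": 0, "rz": 0, "x": 0, "y": 0, "z": -0.8, "claw": 1}, {"rx": 0, "ry": 0, "rz": 0, "x": 0, "y": 0, "z": -1, "claw": 1}, {"rx": 0, "ry": 0, "rz": 0, "x": 0, "y": 0, "z": -1, "claw": 1}, {"rx": 0, "ry": 0, "rz": 0, "x": 0, "y": 0, "z": -1, "claw": 1}]}}

```text
clock: 23.23
ee_pos: [0.5683, 0.1363, 0.135]
tool_rot: [-3.14, -0.001, 0.006]
contact_force: [-0.0, -0.3, -0.3]
gripper_width: -0.0004
gripper_force: 0.0
```

{"api": "drive_tool", "payload": {"series": [{"rx": 0, "ry": 0, "rz": 0, "x": 0, "y": -0.3, "z": -0.7, "claw": 1}, {"rx": 0, "ry": 0, "rz": 0, "x": 0, "y": -0.6, "z": 0, "claw": 1}, {"rx": 0, "ry": 0, "rz": 0, "x": 0, "y": -0.5, "z": 0, "claw": 1}, {"rx": 0, "ry": 0, "rz": 0, "x": 0, "y": -0.3, "z": 0, "claw": 1}]}}

```text
clock: 23.57
ee_pos: [0.5693, 0.0987, 0.1222]
tool_rot: [3.141, -0.001, 0.003]
contact_force: [-0.0, 0.0, 0.4]
gripper_width: 0.0001
gripper_force: 0.0
```

{"api": "drive_tool", "payload": {"series": [{"rx": 0, "ry": 0, "rz": 0, "x": 0, "y": -0.4, "z": 0, "claw": 1}, {"rx": 0, "ry": 0, "rz": 0, "x": 0, "y": -0.4, "z": 0, "claw": 1}]}}

```text
clock: 23.73
ee_pos: [0.5697, 0.0849, 0.1227]
tool_rot: [-3.139, -0.003, 0.004]
contact_force: [0.9, 5.3, -0.3]
gripper_width: -0.0003
gripper_force: 2.7
```

{"api": "drive_tool", "payload": {"series": [{"rx": 0, "ry": 0, "rz": 0, "x": 0, "y": -0.5, "z": 0, "claw": 1}, {"rx": 0, "ry": 0, "rz": 0, "x": 0, "y": -0.5, "z": 0, "claw": 1}, {"rx": 0, "ry": 0, "rz": 0, "x": 0, "y": -0.5, "z": 0, "claw": 1}, {"rx": 0, "ry": 0, "rz": 0, "x": 0, "y": -0.5, "z": 0, "claw": 1}, {"rx": 0, "ry": 0, "rz": 0, "x": 0, "y": -0.4, "z": 0, "claw": 1}]}}

```text
clock: 24.15
ee_pos: [0.5699, 0.0367, 0.1227]
tool_rot: [-3.139, -0.003, 0.004]
contact_force: [-0.2, 5.0, -0.7]
gripper_width: -0.0001
gripper_force: 2.7
```

{"api": "drive_tool", "payload": {"series": [{"rx": 0, "ry": 0, "rz": 0, "x": 0, "y": -0.3, "z": 0, "claw": 1}, {"rx": 0, "ry": 0, "rz": 0, "x": 0, "y": -0.2, "z": 0, "claw": 1}, {"rx": 0, "ry": 0, "rz": 0, "x": 0, "y": -0.1, "z": 0, "claw": 1}]}}

```text
clock: 24.4
ee_pos: [0.57, 0.0238, 0.1225]
tool_rot: [-3.141, -0.003, 0.003]
contact_force: [0.6, 4.8, 4.3]
gripper_width: -0.0
gripper_force: 2.6
```

{"api": "drive_tool", "payload": {"series": [{"rx": 0, "ry": 0, "rz": 0, "x": 0, "y": -0.12, "z": 0, "claw": 1}, {"rx": 0, "ry": 0, "rz": 0, "x": 0, "y": -0.12, "z": 0, "claw": 1}]}}

```text
clock: 24.57
ee_pos: [0.57, 0.0225, 0.1225]
tool_rot: [-3.137, -0.003, 0.005]
contact_force: [0.6, 14.4, 3.2]
gripper_width: 0.0001
gripper_force: 7.3
```

{"api": "drive_tool", "payload": {"series": [{"rx": 0, "ry": 0, "rz": 0, "x": 0, "y": -0.1, "z": 0, "claw": 1}]}}

```text
clock: 24.65
ee_pos: [0.5699, 0.0225, 0.1226]
tool_rot: [-3.135, -0.003, 0.006]
contact_force: [1.1, 17.1, 3.5]
gripper_width: 0.0001
gripper_force: 8.7
```

{"api": "drive_tool", "payload": {"series": [{"rx": 0, "ry": 0, "rz": 0, "x": 0, "y": 0, "z": 0, "claw": 1}, {"rx": 0, "ry": 0, "rz": 0, "x": 0, "y": 0, "z": 0, "claw": 1}, {"rx": 0, "ry": 0, "rz": 0, "x": 0, "y": 0.5, "z": 0, "claw": 1}, {"rx": 0, "ry": 0, "rz": 0, "x": 0, "y": 1, "z": 0, "claw": 1}, {"rx": 0, "ry": 0, "rz": 0, "x": 0, "y": 0.8, "z": 0.4, "claw": 1}]}}

```text
clock: 25.07
ee_pos: [0.5673, 0.0616, 0.1279]
tool_rot: [3.139, 0.004, 0.001]
contact_force: [-0.9, -0.4, -0.9]
gripper_width: -0.0001
gripper_force: 0.0
```

{"api": "drive_tool", "payload": {"series": [{"rx": 0, "ry": 0, "rz": 0, "x": 0, "y": 0, "z": 1, "claw": 1}, {"rx": 0, "ry": 0, "rz": 0, "x": 0, "y": 0, "z": 1, "claw": 1}, {"rx": 0, "ry": 0, "rz": 0, "x": -0.1, "y": 0.4, "z": 1, "claw": 1}, {"rx": 0, "ry": 0, "rz": 0, "x": 0, "y": 1, "z": 1, "claw": 0.5}, {"rx": 0, "ry": 0, "rz": 0, "x": 0, "y": 1, "z": 0, "claw": 0.5}]}}

```text
clock: 25.48
ee_pos: [0.5692, 0.1105, 0.2139]
tool_rot: [3.14, -0.006, 0.0]
contact_force: [0.5, 0.5, 0.3]
gripper_width: 0.0234
gripper_force: 0.0
```

```bash
python3 - <<'E'
from h import *
P=[grab_frame('scene'),grab_frame('top')]; s=observe(); e=s['ee_pos'];print(e,s['tool_rot'],s['clock'],s['contact_force'],s['gripper_width'])
c,t=np.array([.0035,.131]),.117
T=np.linspace(t,3.142,26)
print(repr((np.diff(np.c_[np.cos(T),np.sin(T)],axis=0)*.124/.02).round(2).tolist()))
a=P[0]['pixels'][130:280,230:430,::-1].copy(); im=cv2.resize(a,None,fx=3,fy=3,interpolation=3)
for X in ([.542,.127,.1455],[.59,.127,.1455],[.57,.0095,.131]):
    q=proj(P[0],X)[0]; cv2.circle(im,tuple(int(v) for v in (q-[230,130]+.5)*3),2,(0,0,255),-1)
cv2.imwrite('pics/c9.png',im)
E
```

```text
[0.5669137  0.1150043  0.21142297] [-3.14009575e+00 -2.75545266e-03  7.84585572e-03] 25.5833 [-0.82519936 -0.43999205  0.25293544] 0.03838324931065569
[[-0.13, 0.74], [-0.22, 0.72], [-0.31, 0.68], [-0.39, 0.64], [-0.46, 0.59], [-0.53, 0.53], [-0.59, 0.46], [-0.64, 0.39], [-0.68, 0.31], [-0.72, 0.22], [-0.74, 0.14], [-0.75, 0.05], [-0.75, -0.04], [-0.74, -0.13], [-0.72, -0.22], [-0.68, -0.31], [-0.64, -0.39], [-0.59, -0.46], [-0.53, -0.53], [-0.46, -0.59], [-0.39, -0.64], [-0.31, -0.68], [-0.22, -0.72], [-0.14, -0.74], [-0.05, -0.75]]
```

View pics/c9.png

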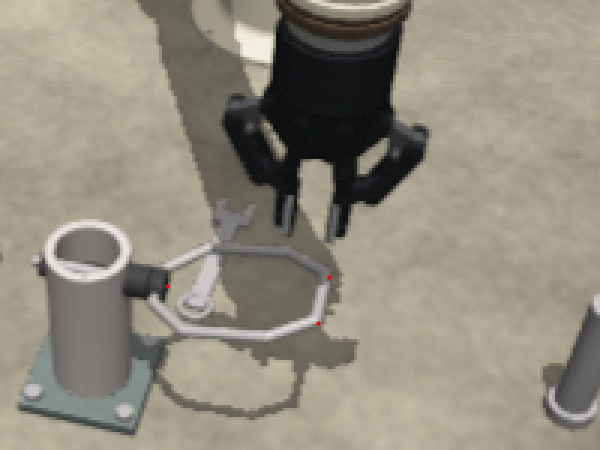

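The linchpin is fully in: the head sits at the tube's boss, and the predicted bar ends at (329,277) and (318,323) in the crop lie on the ring. Next I'll grip the bar.

{"api": "drive_tool", "payload": {"series": [{"rx": 0, "ry": 0, "rz": 0, "x": 0, "y": 0.6, "z": 0, "claw": 0.45}, {"rx": 0, "ry": 0, "rz": 0, "x": 0, "y": 0, "z": -0.8, "claw": 0.45}, {"rx": 0, "ry": 0, "rz": 0, "x": 0, "y": 0, "z": -1, "claw": 0.45}, {"rx": 0, "ry": 0, "rz": 0, "x": 0, "y": 0, "z": -1, "claw": 0.45}, {"rx": 0, "ry": 0, "rz": 0, "x": 0, "y": 0, "z": -1, "claw": 0.45}]}}

```text
clock: 26.0
ee_pos: [0.5665, 0.1219, 0.132]
tool_rot: [3.14, 0.001, 0.002]
contact_force: [-0.1, -0.2, -0.7]
gripper_width: 0.0464
gripper_force: 0.0
```

{"api": "drive_tool", "payload": {"series": [{"rx": 0, "ry": 0, "rz": 0, "x": 0, "y": 0, "z": 0, "claw": 0.6}, {"rx": 0, "ry": 0, "rz": 0, "x": 0, "y": 0, "z": 0, "claw": 0.8}, {"rx": 0, "ry": 0, "rz": 0, "x": 0, "y": 0, "z": 0, "claw": 1}, {"rx": 0, "ry": 0, "rz": 0, "x": 0, "y": 0, "z": 0, "claw": 1}, {"rx": 0, "ry": 0, "rz": 0, "x": 0, "y": 0, "z": 0, "claw": 1}]}}

```text
clock: 26.42
ee_pos: [0.5672, 0.125, 0.1348]
tool_rot: [-3.139, -0.002, 0.004]
contact_force: [-1.8, 5.4, -0.8]
gripper_width: 0.0069
gripper_force: 58.4
```

{"api": "drive_tool", "payload": {"series": [{"rx": 0, "ry": 0, "rz": 0, "x": 0, "y": 0.0, "z": 0.74, "claw": 1}, {"rx": 0, "ry": 0, "rz": 0, "x": 0, "y": -0.15, "z": 0.72, "claw": 1}, {"rx": 0, "ry": 0, "rz": 0, "x": 0, "y": -0.31, "z": 0.68, "claw": 1}, {"rx": 0, "ry": 0, "rz": 0, "x": 0, "y": -0.39, "z": 0.64, "claw": 1}, {"rx": 0, "ry": 0, "rz": 0, "x": 0, "y": -0.46, "z": 0.59, "claw": 1}]}}

```text
clock: 26.83
ee_pos: [0.567, 0.0939, 0.2016]
tool_rot: [3.139, -0.0, 0.001]
contact_force: [2.3, -5.1, -9.4]
gripper_width: 0.0069
gripper_force: 58.2
```

{"api": "drive_tool", "payload": {"series": [{"rx": 0, "ry": 0, "rz": 0, "x": 0, "y": -0.53, "z": 0.53, "claw": 1}, {"rx": 0, "ry": 0, "rz": 0, "x": 0, "y": -0.59, "z": 0.46, "claw": 1}, {"rx": 0, "ry": 0, "rz": 0, "x": 0, "y": -0.64, "z": 0.39, "claw": 1}, {"rx": 0, "ry": 0, "rz": 0, "x": 0, "y": -0.68, "z": 0.31, "claw": 1}, {"rx": 0, "ry": 0, "rz": 0, "x": 0, "y": -0.72, "z": 0.22, "claw": 1}]}}

```text
clock: 27.25
ee_pos: [0.5669, 0.0309, 0.2384]
tool_rot: [3.141, -0.0, 0.001]
contact_force: [5.7, -2.5, -21.3]
gripper_width: 0.0065
gripper_force: 57.9
```

{"api": "drive_tool", "payload": {"series": [{"rx": 0, "ry": 0, "rz": 0, "x": 0, "y": -0.74, "z": 0.0, "claw": 1}, {"rx": 0, "ry": 0, "rz": 0, "x": 0, "y": -0.75, "z": 0.0, "claw": 1}, {"rx": 0, "ry": 0, "rz": 0, "x": 0, "y": -0.75, "z": -0.1, "claw": 1}]}}

```text
clock: 27.5
ee_pos: [0.5677, -0.0103, 0.2393]
tool_rot: [-3.139, -0.003, 0.004]
contact_force: [1.4, 1.8, -0.6]
gripper_width: 0.0067
gripper_force: 60.6
```

{"api": "drive_tool", "payload": {"series": [{"rx": 0, "ry": 0, "rz": 0, "x": 0, "y": -0.74, "z": -0.15, "claw": 1}, {"rx": 0, "ry": 0, "rz": 0, "x": 0, "y": -0.72, "z": -0.22, "claw": 1}]}}

```text
clock: 27.67
ee_pos: [0.568, -0.0402, 0.2317]
tool_rot: [-3.14, -0.004, 0.004]
contact_force: [1.2, 3.4, -1.1]
gripper_width: 0.006
gripper_force: 59.5
```

{"api": "drive_tool", "payload": {"series": [{"rx": 0, "ry": 0, "rz": 0, "x": 0, "y": -0.68, "z": -0.31, "claw": 1}, {"rx": 0, "ry": 0, "rz": 0, "x": 0, "y": -0.64, "z": -0.39, "claw": 1}, {"rx": 0, "ry": 0, "rz": 0, "x": 0, "y": -0.59, "z": -0.46, "claw": 1}, {"rx": 0, "ry": 0, "rz": 0, "x": 0, "y": -0.53, "z": -0.53, "claw": 1}, {"rx": 0, "ry": 0, "rz": 0, "x": 0, "y": -0.46, "z": -0.59, "claw": 1}]}}

```text
clock: 28.08
ee_pos: [0.5677, -0.0992, 0.1831]
tool_rot: [-3.141, -0.002, 0.003]
contact_force: [4.6, 5.9, 1.4]
gripper_width: 0.0064
gripper_force: 58.7
```

{"api": "drive_tool", "payload": {"series": [{"rx": 0, "ry": 0, "rz": 0, "x": 0, "y": -0.39, "z": -0.64, "claw": 1}, {"rx": 0, "ry": 0, "rz": 0, "x": 0, "y": -0.31, "z": -0.68, "claw": 1}]}}

```text
clock: 28.25
ee_pos: [0.5676, -0.1129, 0.1563]
tool_rot: [-3.141, -0.001, 0.003]
contact_force: [4.1, 4.7, -0.3]
gripper_width: 0.0067
gripper_force: 58.5
```

{"api": "drive_tool", "payload": {"series": [{"rx": 0, "ry": 0, "rz": 0, "x": 0, "y": -0.2, "z": -0.7, "claw": 1}, {"rx": 0, "ry": 0, "rz": 0, "x": 0, "y": -0.1, "z": -0.7, "claw": 1}, {"rx": 0, "ry": 0, "rz": 0, "x": 0, "y": -0.05, "z": -0.5, "claw": 1}, {"rx": 0, "ry": 0, "rz": 0, "x": 0, "y": 0, "z": 0, "claw": 1}, {"rx": 0, "ry": 0, "rz": 0, "x": 0, "y": 0, "z": 0, "claw": 1}]}}

```text
clock: 28.67
ee_pos: [0.568, -0.1192, 0.1202]
tool_rot: [3.141, -0.002, 0.004]
contact_force: [-0.2, 3.8, 11.3]
gripper_width: 0.0063
gripper_force: 59.0
```

{"api": "drive_tool", "payload": {"series": [{"rx": 0, "ry": 0, "rz": 0, "x": 0, "y": 0, "z": -0.12, "claw": 1}, {"rx": 0, "ry": 0, "rz": 0, "x": 0, "y": 0, "z": -0.05, "claw": 1}, {"rx": 0, "ry": 0, "rz": 0, "x": 0, "y": 0, "z": 0, "claw": 1}]}}

```text
clock: 28.92
ee_pos: [0.5684, -0.1193, 0.1189]
tool_rot: [3.14, -0.003, 0.004]
contact_force: [-6.4, 4.1, 27.5]
gripper_width: 0.0066
gripper_force: 60.6
```

```bash
python3 - <<'E'
from h import *
p=grab_frame('scene');s=observe();print(s['ee_pos'],s['contact_force'])
X=[[.545,-.1205,.131],[.592,-.1205,.131],[.57,.0095,.131],[.52,-.03,.131],[.52,-.09,.131],[.53,-.11,.131]]
print(proj(p,X).round(1))
m=regions_of(p,'ring_bar')
for d in m[:2]: 
    ys,xs=np.where(d['pixels']); print(d['bbox'],d['conf'],len(xs))
E
```

```text
[ 0.56842117 -0.11928249  0.11894716] [-6.24484814  4.88376013 27.61129396]
[[235.1 206.9]
 [228.2 220.7]
 [285.3 225. ]
 [274.6 207. ]
 [250.6 202.3]
 [241.4 203.5]]
[229.2, 211.1, 53.0, 26.9] 0.62 275
[166.5, 273.5, 40.4, 34.6] 0.55 770
```

{"api": "drive_tool", "payload": {"series": [{"rx": 0, "ry": 0, "rz": 0, "x": 0, "y": 0, "z": 0.12, "claw": 1}, {"rx": 0, "ry": 0, "rz": 0, "x": 0, "y": 0, "z": 0, "claw": 0.75}, {"rx": 0, "ry": 0, "rz": 0, "x": 0, "y": 0, "z": 0, "claw": 0.72}, {"rx": 0, "ry": 0, "rz": 0, "x": 0, "y": 0, "z": 0, "claw": 0.72}, {"rx": 0, "ry": 0, "rz": 0, "x": 0, "y": 0, "z": 0, "claw": 0.72}]}}

```text
clock: 29.43
ee_pos: [0.5655, -0.1207, 0.1172]
tool_rot: [3.141, 0.003, 0.002]
contact_force: [-1.3, -0.9, -0.0]
gripper_width: 0.0241
gripper_force: 0.6
```

{"api": "drive_tool", "payload": {"series": [{"rx": 0, "ry": 0, "rz": 0, "x": 0, "y": 0, "z": 0.3, "claw": 0.72}, {"rx": 0, "ry": 0, "rz": 0, "x": 0, "y": 0, "z": 0.6, "claw": 0.72}, {"rx": 0, "ry": 0, "rz": 0, "x": 0, "y": 0, "z": 1, "claw": 0.72}, {"rx": 0, "ry": 0, "rz": 0, "x": 0, "y": -0.3, "z": 1, "claw": 0.72}, {"rx": 0, "ry": 0, "rz": 0, "x": 0, "y": -0.8, "z": 1, "claw": 0.72}]}}

```text
clock: 29.85
ee_pos: [0.5673, -0.1383, 0.1984]
tool_rot: [-3.14, -0.001, 0.008]
contact_force: [0.5, -0.1, 0.9]
gripper_width: 0.0236
gripper_force: 0.0
```

{"api": "drive_tool", "payload": {"series": [{"rx": 0, "ry": 0, "rz": 0, "x": 0, "y": -1, "z": 1, "claw": 0.72}, {"rx": 0, "ry": 0, "rz": 0, "x": 0, "y": -1, "z": 1, "claw": 0.72}, {"rx": 0, "ry": 0, "rz": 0, "x": 0, "y": -1, "z": 0.5, "claw": 0.72}, {"rx": 0, "ry": 0, "rz": 0, "x": 0, "y": -0.5, "z": 0, "claw": 0.72}, {"rx": 0, "ry": 0, "rz": 0, "x": 0, "y": 0, "z": 0, "claw": 0.72}]}}

```text
clock: 30.27
ee_pos: [0.5668, -0.215, 0.2473]
tool_rot: [3.14, -0.001, -0.002]
contact_force: [0.0, 0.1, -0.5]
gripper_width: 0.0242
gripper_force: 0.0
```

```bash
python3 - <<'E'
from h import *
s=observe();print(s['ee_pos'],s['contact_force'],s['clock'],s['gripper_width'])
ram=np.vstack([cyl(.02,0,.014),cyl(.015,.014,.13)])
for n in ('scene','top'):
    p=grab_frame(n); g=cv2.cvtColor(p['pixels'],cv2.COLOR_RGB2GRAY)
    for l in ('ring_bar','pin_head','rammer_center'): print(n,l,[(np.round(d['bbox']),round(d['conf'],2)) for d in spot_in(p,l)][:2])
    # brightness contrast of expected ring bar at several angles
    for a in (3.14,3.0,2.9,2.7):
        y,z=.0035+.124*np.cos(a),.131+.124*np.sin(a)
        q=proj(p,[[x,y,z] for x in np.linspace(.55,.59,15)]); i=q.round().astype(int)
        print(a,q[7].round(1),g[i[:,1],i[:,0]].mean().round(0),end=' | ')
    for y in (.0095,.0165): print('head',proj(p,[[.57,y,.131]])[0].round(1),end=' ')
    print()
    print('rammer exp',bb(proj(p,ram+[.498,.335,0])).round(0))
E
```

```text
[ 0.56675891 -0.21501046  0.24729916] [ 0.03036872  0.05048077 -0.49631909] 30.2667 0.02420795164643071
scene ring_bar [(array([227., 204.,  56.,  33.]), 0.83), (array([289., 199.,  27.,  40.]), 0.33)]
scene pin_head [(array([225., 203.,  58.,  35.]), 0.91)]
scene rammer_center [(array([412., 227.,  29.,  47.]), 0.77)]
3.14 [231.5 214. ] 190.0 | 3.0 [231.4 208.9] 153.0 | 2.9 [232.  205.3] 160.0 | 2.7 [234.6 198.5] 157.0 | head [285.3 225. ] head [288.3 225.6] 
rammer exp [410. 226. 440. 273.]
top ring_bar []
top pin_head [(array([270., 184.,  64.,  44.]), 0.71)]
top rammer_center [(array([113., 231.,  29.,  18.]), 0.58)]
3.14 [331.8 204.5] 161.0 | 3.0 [332.1 204.1] 161.0 | 2.9 [331.6 203.9] 168.0 | 2.7 [328.8 203.3] 110.0 | head [270.9 205.5] head [267.7 205.6] 
rammer exp [114. 232. 144. 249.]
```

The ring lies at about pi, the linchpin head is at its home position and the rammer stands upright. I'll hand in.

```bash
python3 -c "
from station import *
print(hand_in())"
```

```text
the job is handed in; nothing more can be done
None
```

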